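# Clear the burner, refit the hob knob and hold it pressed

### The job

Lift the steel kettle off the burner, set it down gently, upright and wholly on the round cork mat, and let go of it. Then pick up the loose black hob knob, turn it so that its D-shaped bore matches the bare D-shaft on the hob, push it fully home on the shaft and keep pressing, so that the sprung shaft stays well down: finish while still holding the knob pressed. Leave the masala dabba, spoon, strainer, ladle and loose jar where they are.

Things in the scene. Friction and masses are not known exactly. Their poses are not given: they have to be found in the camera images.
- kettle_handle (a point): Middle of the kettle's top handle: a level black round bar 16 mm thick, about 75 mm of it free, along this point's x axis (spout on the +x side), z up. It is 150 mm above the kettle's underside, straight above its centre. Polished steel kettle, 0.4 to 0.7 kg, upright on the burner's four-armed pan support, whose top is 108 mm above the table; nothing else holds it.
- kettle_base (a point): Centre of the kettle's flat underside (110 mm across), z up, x towards the spout, which reaches 105 mm from the centre. The body is 126 mm across and 86 mm high, its lid button ends 98 mm above this point.
- mat: Round cork mat, 180 mm across, 6 mm thick, fixed to the table on one side of the hob; origin at the centre of its underside.
- hob: Glass-topped single-burner gas hob, steel, 260 mm (x) by 380 mm (y), fixed; origin at the centre of its footprint on the table, glass top 78 mm above the table. The burner is 60 mm towards +y from its centre, the D-shaft 115 mm towards -y (and 30 mm towards -x).
- knob_mid (a point): Centre (half-way up) of the loose black plastic knob, about 45 g, upright on the table on the other side of the hob from the mat. 34 mm high; two parallel flat sides 32 mm apart across its y; 48 mm long along its x, from -22 mm to a blunt nose at +26 mm (narrowing from +14 mm on). A white line on top runs from the middle to the nose.
- knob_mouth (a point): Mouth of the knob's bore, in its underside on the knob's axis, 17 mm straight below knob_mid; z up, x towards the nose. The bore is 15 mm deep, a D of 18 mm diameter with its flat on the nose side, 3 mm from the axis.
- knob_nose (a point): Tip of the knob's nose, half-way up, 26 mm along +x from the knob's axis.
- shaft_tip (a point): Top of the bare upright steel D-shaft, on its axis, 106 mm above the table at rest; it sinks with the shaft. x points out of the shaft's flat: the knob fits only with its nose to this side. 16 mm diameter, flat 2 mm from the axis, top 4 mm tapering in by 3 mm; it does not turn. Fit: 1 mm of play all round, about 0.13 rad of turn. With the knob fully home its mouth is 15 mm below here.
- shaft (a joint): How far the shaft is pressed down into the hob, in m: 0 at rest, 0.008 at its stop; a spring pushes it up with 5 N at rest, 13 N at the stop. With the knob home and fully pressed, its underside is 5 mm above the glass. A misaligned knob only pushes the shaft down without going on.
- dabba: Closed round steel masala dabba, 144 mm across, 66 mm high with a small button on its lid; bystander, origin under its centre.
- spoon: White ceramic spoon, 140 mm long, lying on the table; bystander.
- strainer: Red plastic tea strainer, bowl 68 mm across and 26 mm high at its origin, handle to 120 mm along its x; bystander.
- ladle: Steel ladle, bowl 76 mm across at its origin, handle to 240 mm along its x, lying on the table; bystander.
- spare_jar: Small screw-top steel jar, 63 mm across, 88 mm high, standing on the table; bystander, origin under its centre.
- valve: Round aluminium bezel at the shaft's foot, 52 mm across, 3 mm high, lying on the hob's glass; fixed. Origin at its centre on the glass, 28 mm below shaft_tip at rest; x points to the flat's side of the shaft, where the bezel carries a small red mark.
There are look-alikes about, which are no part of the job. Leave any green look-alike of the part that bears kettle_handle alone.

How it is judged:
On the way, in this order (a step that is already met when the one before it is completed fails the run):
1. the kettle stands upright and released on the cork mat, the knob not yet on the shaft (horizontal distance between kettle_base and mat below 0.04 m and height (world z) of kettle_base below 0.012 m and angle between kettle_base's own z axis and vertical below 0.1 rad and contact force between the fingers and kettle below 0.05 N and linear speed of kettle below 0.03 m/s and horizontal distance between knob_mouth and shaft_tip above 0.05 m), for 0.2 s.
2. the knob is fully home on the D-shaft (horizontal distance between knob_mouth and shaft_tip below 0.004 m and z of knob_mouth in the frame of shaft_tip below -0.012 m and x of knob_nose in the frame of shaft_tip above 0.015 m), for 0.1 s.
At the end, for the whole second after the job is handed in: The kettle stands upright on the cork mat, its centre within 40 mm of the mat's; the knob is on the shaft, at least 12 of its 15 mm deep, nose to the flat's side, and the gripper still holds it (over 2 N on the knob) with the shaft pressed in by more than 4 of its 8 mm (all of step 2 and horizontal distance between kettle_base and mat below 0.04 m and height (world z) of kettle_base below 0.012 m and angle between kettle_base's own z axis and vertical below 0.1 rad and linear speed of kettle below 0.03 m/s and angle between the x axis of knob_mouth and the x axis of shaft_tip, either way round below 0.3 rad and value of joint shaft above 0.004 m and contact force between the fingers and knob above 2 N); the arm keeps its last pose, push and grip.
It fails at once if the kettle is dropped (moves faster than 0.5 m/s out of the gripper) (linear speed of kettle above 0.5 m/s and contact force between the fingers and kettle below 0.05 N).
It fails at once if the kettle is tipped by more than 35 degrees (angle between kettle_base's own z axis and vertical above 0.6 rad).
It fails at once if a bystander is moved by more than 25 mm (distance of any of dabba, spoon, strainer, ladle, spare_jar from where it was at the start of the episode above 0.025 m).
It also fails if it takes over 61 s, if anything falls off the work surface, if the arm or the gripper's body presses on something with over 40 N, if the wrist force passes 120 N, or if a joint passes its speed limit or range.

### The arm

A 6-joint arm with a two-finger parallel gripper is mounted at the origin on the work surface. World frame = base frame: x ahead of the robot, y to its left, z up, the work surface at z = 0. Lengths are in m, angles in rad, forces in N, time in s.
With the tool pointing down it reaches from about 0.425 to 0.95 m from the base axis. Payload 3.5 kg.
Tool frame: the origin (TCP) lies between the finger pads; the fingertips stand 11 mm ahead of it and the grasp point (between the pads) lies 8 mm behind it (ctrl.tcp_to_tips is the distance from the TCP to the fingertips, in m); z points along the fingers, y is the direction in which the jaws open and shut (so a half turn about z gives the same grasp; the last joint's range is limited). The gripper opens to 85 mm and grips with 20 to 120 N. Pads are 22 mm wide; open, the fingers measure 114 mm over their backs; the gripper's body (76 mm by 85 mm) begins 54 mm behind the grasp point. The pads swing forward as they close: fully open they stand 13 mm farther back than shut.
Start: joints at [-1.398, 0.286, 1.577, -0, 1.279, -0.15], TCP at [0.214, -0.64, 0.21] pointing down, gripper open.
Joint ranges: [-2.77, 2.77], [-0.9, 2.22], [0.21, 2.48], [-1.53, 4.67], [0.24, 2.81], [-2.84, 2.84]. Speed limits (rad/s): [2.79, 2.79, 3.14, 3.14, 3.14, 3.14].

### API

Orientations are given as a unit quaternion [x, y, z, w].
In Python, from plant import monitor, vision, workorder, ctrl gives the robot as it stands.
- The arm moves only by the tool jog_arm, never from a script. Its argument "series" is a list of rows, each a list of 4 numbers: the shift along the tool's x, y, z in m, then the turn about the tool's z in rad. In form: [[tx, ty, tz, spin], ...]. A call has exactly 8 rows; each row shifts and turns the pose as measured when the row begins, along the tool's axes as they then stand; what a row does not reach is not made up. A row lasts 1/12 s, in which the tool goes at most 41.7 mm and 7.16 degrees, less where a joint would pass 70% of its speed; a pose out of reach is approached as far as the arm can. A call is refused whole if a number of a shift passes 0.0417 or a number of a turn 0.125, either way. A call with a gripper value outside its range is refused whole. "grip" is the finger opening in m, from 0 to 0.0854, set as the call begins (left out, the last holds). The fingers move at their own pace and stop on an object; "grip_force" is the grip in N (left out, the last holds). Time passes only in rows, so rows that do not move let the fingers close, or fill a call up. It gives the time, the measured TCP pose, the force and the opening at its end, in the units of the state.
- monitor.get_state(): the state, without advancing time (a new reading comes with each control period).
- vision.read_camera(name): name is "side" or "top" or "wrist"; returns the picture (384x512x3 uint8, red, green, blue); there is no depth.
- vision.get_calibration(name): a dict with "vfov" (degrees; the focal length in pixels is half the picture's height over the tangent of half this angle, whatever the lens; pixels are square), "cx", "cy" (the principal point, pixels), "R" (3x3) and "t" (3): a world point X has camera coordinates R X + t. Camera axes: x right, y down, z forward; pixel columns grow to the right and rows downward; lengths in m; the calibration is good to about 2 mm. A picture is of the moment at which its call begins: read the wrist's pose just before it. get_calibration takes no time and is no camera call; for the wrist camera it gives the pose at the moment of the call.
- workorder.sign_off(): hands the job in, once; it reports no verdict.
The state is a dict: "time": time; "qpos": joint angles; "dq": joint speeds; "joint_efforts": joint torques, N m; "eef_pos": TCP position; "tcp_rot": TCP orientation; "contact_force": force on the tool from outside, world axes, zero at the start; "wrist_torque": the same for the moment, N m; "opening": opening from 0.0 (shut) to 1.0 (fully open).
Only numpy, scipy, OpenCV 4.12 (cv2) and the standard library are available. Lean on these libraries where they do the work, as an engineer would, in place of code of your own. Each camera call takes 0.05 s, during which the arm holds its last target.

## Working session

There is one attempt and no reset: what is moved stays moved. The work goes in short steps, Python scripts to look and compute and a tool call to move; the robot and the scene stay as the last step left them, time stands still between calls to the robot, and variables do not carry over. Pictures are saved under pics/ and viewed, and the job is handed in when it is done.

Besides the shell and the picture viewer there is one more tool, called after "Request:" by a JSON object that holds its "op" and its "data", one argument or row to a line. jog_arm: Moves the arm, as the interface text tells. Its arguments: {"type":"object","properties":{"series":{"type":"array","items":{"type":"array","items":{"type":"number"}}},"grip":{"type":"number"},"grip_force":{"type":"number"}},"required":["series"]}

```bash
mkdir -p pics; ls; python3 - <<'E'
from plant import monitor, vision, workorder, ctrl
import cv2,numpy as np
s=monitor.get_state()
for k,v in s.items(): print(k,v)
print(ctrl.tcp_to_tips)
for n in ["side","top","wrist"]:
    c=vision.get_calibration(n); print(n,c)
    im=vision.read_camera(n); cv2.imwrite(f"pics/{n}0.png",im[:,:,::-1])
E
```

```text
pics
time 0.0
qpos [-1.39802672e+00  2.87168043e-01  1.57818617e+00 -1.95570089e-05
  1.27859252e+00 -1.49976605e-01]
dq [ 0.00027401  0.00083317  0.00029153 -0.00060418 -0.0009574  -0.00144066]
joint_efforts [-1.56739516e-04 -4.05975902e+01 -2.92627627e+01 -1.37523662e-04
  5.85548580e-03  9.24501734e-06]
eef_pos [ 0.21400589 -0.63942793  0.20824069]
tcp_rot [ 9.87006454e-01  1.60676303e-01 -2.27738710e-05 -1.17685225e-03]
contact_force [-0.14340546  1.36676504 -0.2086541 ]
wrist_torque [ 0.00992673 -0.04242576 -0.00621498]
opening 0.9994369708208212
0.011
side {'vfov': 50.239572898873625, 'cx': 256.3335499065376, 'cy': 191.9217560881551, 'R': array([[ 0.991247  , -0.13064551,  0.01900377],
       [-0.06816057, -0.62971645, -0.773829  ],
       [ 0.11306427,  0.76576037, -0.63310941]]), 't': array([-0.50523162,  0.18275042,  1.44942012])}
top {'vfov': 51.686164144637324, 'cx': 254.20190529133694, 'cy': 195.75002203393052, 'R': array([[ 0.01221952, -0.99991132, -0.00529392],
       [-0.98879019, -0.01129536, -0.14888379],
       [ 0.14881079,  0.00705387, -0.98884053]]), 't': array([0.04492427, 0.52720352, 1.17360537])}
wrist {'vfov': 63.927200294723306, 'cx': 254.06028090324006, 'cy': 192.84200987728752, 'R': array([[ 0.31684319, -0.9484762 , -0.00181202],
       [-0.91296038, -0.30549575,  0.27051008],
       [-0.25712594, -0.08405497, -0.96271544]]), 't': array([-0.67429242, -0.03584207,  0.37660538])}
```

View pics/side0.png

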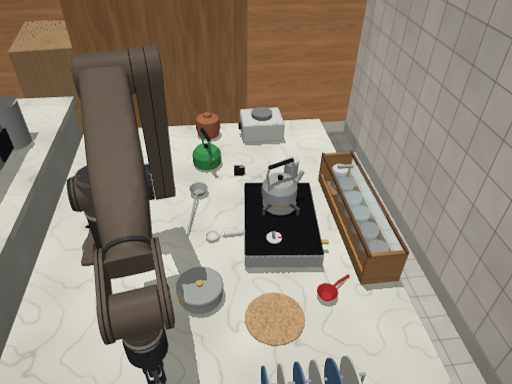

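View pics/top0.png

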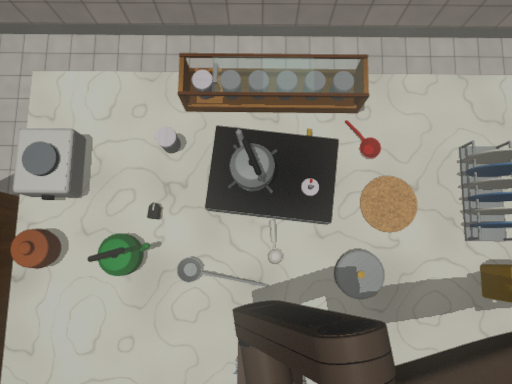

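View pics/wrist0.png

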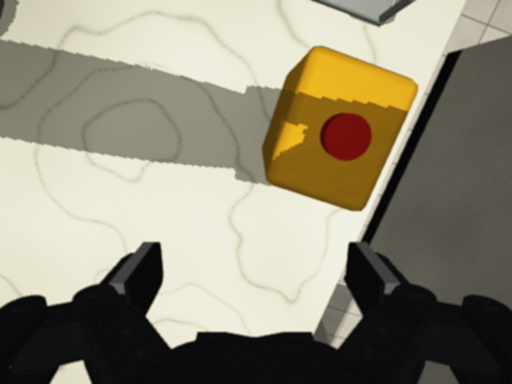

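```bash
cat > h.py <<'E'
from plant import monitor, vision, workorder, ctrl
import cv2,numpy as np
def F(c): return 192/np.tan(np.radians(c['vfov'])/2)
def ray(c,u,v):
    d=np.array([(u-c['cx'])/F(c),(v-c['cy'])/F(c),1.]); R=c['R']
    return -R.T@c['t'], R.T@d
def onz(c,u,v,z):
    o,d=ray(c,u,v); return o+d*(z-o[2])/d[2]
def proj(c,X):
    p=c['R']@np.asarray(X,float)+c['t']; return np.array([c['cx'],c['cy']])+F(c)*p[:2]/p[2]
def tri(c1,p1,c2,p2):
    o1,d1=ray(c1,*p1);o2,d2=ray(c2,*p2)
    s=np.linalg.lstsq(np.c_[d1,-d2],o2-o1,rcond=None)[0]
    a=o1+s[0]*d1;b=o2+s[1]*d2
    return (a+b)/2,np.linalg.norm(a-b)
def snap(n,f):
    c=vision.get_calibration(n); im=vision.read_camera(n)[:,:,::-1].copy(); cv2.imwrite('pics/'+f,im); return c,im
def crop(im,u0,v0,u1,v1,k,f): cv2.imwrite('pics/'+f,cv2.resize(im[v0:v1,u0:u1],None,fx=k,fy=k,interpolation=cv2.INTER_CUBIC))
E
python3 - <<'E'
from h import *
t=cv2.imread('pics/top0.png');s=cv2.imread('pics/side0.png')
a=cv2.resize(t[115:230,200:345],None,fx=5,fy=5,interpolation=cv2.INTER_CUBIC);cv2.imwrite('pics/t_k.png',a)
crop(t,134,196,174,226,14,'t_n.png')
crop(s,225,145,335,255,5,'s_k.png')
ct=vision.get_calibration('top')
hsv=cv2.cvtColor(t,cv2.COLOR_BGR2HSV)
m=cv2.inRange(hsv,(8,70,90),(25,255,255)); m[:, :350]=0;m[:150]=0;m[235:]=0
m[:, 430:]=0
(c)=max(cv2.findContours(m,0,1)[0],key=cv2.contourArea)
e=cv2.fitEllipse(c);print('mat',e,onz(ct,*e[0],0.006))
for n,p,z in [('bez',(310,187),.079),('knob',(154,211),.034),('kbody',(252,165),.15)]: print(n,onz(ct,*p,z))
E
```

```text
mat ((388.1015930175781, 203.56336975097656), (54.48110580444336, 57.0394172668457), 125.12809753417969) [ 0.51174018 -0.36814976  0.006     ]
bez [ 0.54885206 -0.11437939  0.079     ]
knob [0.47676796 0.35733053 0.034     ]
kbody [0.597376   0.05762601 0.15      ]
```

View pics/t_k.png

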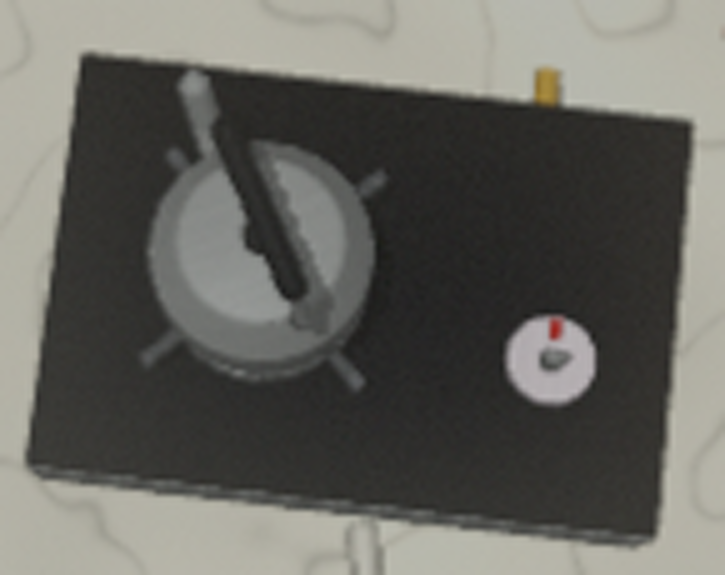

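View pics/t_n.png

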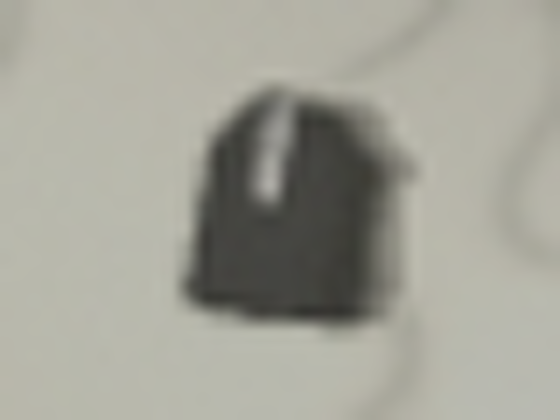

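View pics/s_k.png

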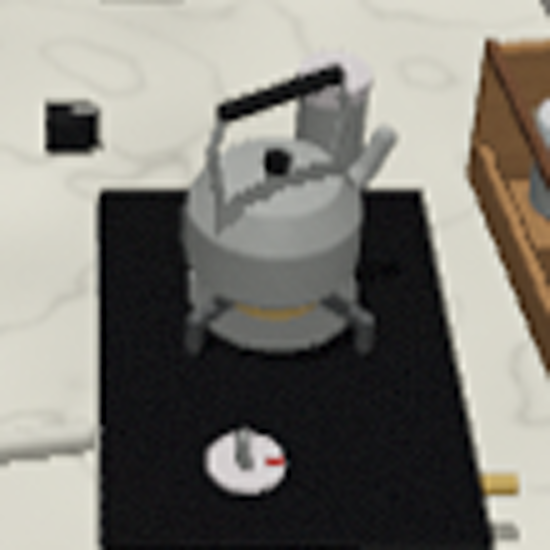

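```bash
python3 - <<'E'
from h import *
ct=vision.get_calibration('top');cs=vision.get_calibration('side')
T=lambda x,y:(200+x/5,115+y/5)
S=lambda x,y:(225+x/5,145+y/5)
A,B=onz(ct,*T(292,293),.258),onz(ct,*T(224,130),.258)
print('handle top z',A,B,(A+B)/2,np.arctan2(*(B-A)[1::-1]),np.linalg.norm(B-A))
A2,B2=onz(cs,*S(223,111),.258),onz(cs,*S(338,74),.258)
print('side z',A2,B2,(A2+B2)/2,np.arctan2(*(B2-A2)[1::-1]))
print(tri(ct,T(292,293),cs,S(223,111)),tri(ct,T(224,130),cs,S(338,74)))
print('button',onz(ct,*T(256,240),.206-.0),onz(cs,*S(277,160),.2))
cor=[onz(ct,*T(*p),.078) for p in [(82,55),(692,122),(655,540),(30,465)]]
print('hob',cor,np.mean(cor,0))
c=np.mean(cor,0); e=cor[0]-cor[1]; th=np.arctan2(e[1],e[0])-np.pi/2; R=np.array([[np.cos(th),-np.sin(th)],[np.sin(th),np.cos(th)]])
print('th',th,'burner',c[:2]+R@[0,.06],'shaft',c[:2]+R@[-.03,-.115])
print('bezel',onz(ct,*T(551,360),.081),onz(cs,*S(246,462),.081),'red',onz(ct,*T(556,329),.081),onz(cs,*S(276,462),.081))
N=lambda x,y:(134+x/14,196+y/14)
print('nose',onz(ct,*N(285,92),.034),'line in',onz(ct,*N(266,196),.034),'back',onz(ct,*N(200,285),.034),onz(ct,*N(375,305),.0))
E
```

```text
handle top z [0.55042757 0.0396905  0.258     ] [0.63504042 0.07536322 0.258     ] [0.59273399 0.05752686 0.258     ] 0.3989867581282506 0.09182525525970332
side z [0.55599322 0.04565733 0.258     ] [0.64226953 0.08057754 0.258     ] [0.59913138 0.06311743 0.258     ] 0.3845932170549398
(array([0.55228156, 0.03961314, 0.26195757]), np.float64(0.005246638431208811)) (array([0.63762826, 0.07513737, 0.26103575]), np.float64(0.00668721642169825))
button [0.58989581 0.05905993 0.206     ] [0.59943218 0.06280522 0.2       ]
hob [array([0.73428257, 0.16859284, 0.078     ]), array([ 0.69605721, -0.20159282,  0.078     ]), array([ 0.4427128 , -0.17504309,  0.078     ]), array([0.48268   , 0.19265291, 0.078     ])] [ 0.58893315 -0.00384754  0.078     ]
th -0.10289529944216658 burner [0.59509598 0.05583512] shaft [ 0.54727973 -0.11515788]
bezel [ 0.54850925 -0.1147008   0.081     ] [ 0.55393085 -0.11180389  0.081     ] red [ 0.56722549 -0.11783207  0.081     ] [ 0.57398993 -0.11406914  0.081     ]
nose [0.50279151 0.35753105 0.034     ] line in [0.47980971 0.36055045 0.034     ] back [0.46011705 0.37398993 0.034     ] [0.45929599 0.34381173 0.        ]
```

Request:
{"op": "jog_arm", "data": {
  "series": [
    [0.01,-0.01,-0.03,0],
    [0.02,-0.02,-0.025,0],
    [0.028,-0.026,-0.01,0],
    [0.028,-0.026,-0.01,0],
    [0.028,-0.026,-0.01,0],
    [0.028,-0.026,-0.01,0],
    [0.028,-0.026,-0.01,0],
    [0.028,-0.026,-0.01,0]
  ],
  "grip": 0.0854
}}

```text
time: 0.82
eef_pos: [0.3424, -0.3948, 0.3203]
tcp_rot: [0.988, 0.154, -0.001, -0.008]
contact_force: [1.2, 0.1, 0.2]
opening: 0.996
```

```bash
cat >> h.py <<'E'
from scipy.spatial.transform import Rotation as Ro
def togo(x,y,z,yaw=None):
    s=monitor.get_state(); R=Ro.from_quat(s['tcp_rot']).as_matrix(); d=np.array([x,y,z])-s['eef_pos']
    psi=np.arctan2(R[1,0],R[0,0])
    print('t %.2f'%s['time'],'pos',s['eef_pos'].round(4),'yaw %.3f'%psi,'tilt %.3f'%np.arccos(-R[2,2]),'F',s['contact_force'].round(1),'op %.3f'%s['opening'],'q6 %.2f'%s['qpos'][5])
    print('togo tool',(R.T@d).round(4),'norm %.4f'%np.linalg.norm(d),'spin',None if yaw is None else round(psi-yaw,3))
E
python3 - <<'E'
from h import *
togo(.595,.059,.33,.392)
ct=vision.get_calibration('top')
t=cv2.imread('pics/top0.png')
crop(t,320,120,450,320,3,'t_mat.png')
print('dabba',onz(ct,360,275,.066),'strainer',onz(ct,370,149,.02),onz(ct,347,122,.02))
E
```

```text
t 0.82 pos [ 0.3424 -0.3948  0.3203] yaw 0.310 tilt 0.017 F [1.2 0.1 0.2] op 0.996 q6 0.21
togo tool [ 0.379  -0.3553 -0.0034] norm 0.5195 spin -0.082
dabba [ 0.29364289 -0.25884091  0.066     ] strainer [ 0.68322485 -0.3129685   0.02      ] [ 0.77130931 -0.2423541   0.02      ]
```

View pics/t_mat.png

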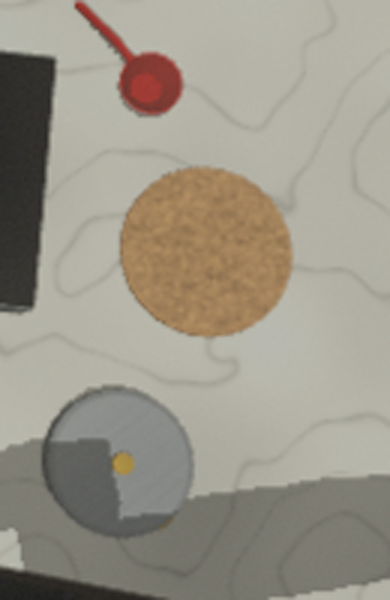

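Request:
{"op": "jog_arm", "data": {
  "series": [
    [0.027,-0.0253,0,-0.02],
    [0.027,-0.0253,0,-0.02],
    [0.027,-0.0253,0,-0.02],
    [0.027,-0.0253,0,-0.02],
    [0.027,-0.0253,0,0],
    [0.027,-0.0253,0,0],
    [0.027,-0.0253,0,0],
    [0.027,-0.0253,0,0]
  ]
}}

```text
time: 1.48
eef_pos: [0.4751, -0.1143, 0.3262]
tcp_rot: [0.981, 0.195, 0.001, -0.006]
contact_force: [0.4, -0.3, 0.5]
opening: 0.998
```

```bash
python3 -c "
from h import *
togo(.595,.059,.33,.392)"
```

```text
t 1.48 pos [ 0.4751 -0.1143  0.3262] yaw 0.392 tilt 0.011 F [ 0.4 -0.3  0.5] op 0.998 q6 0.73
togo tool [ 0.177  -0.1144 -0.0018] norm 0.2108 spin -0.0
```

Request:
{"op": "jog_arm", "data": {
  "series": [
    [0.029,-0.019,0,0],
    [0.029,-0.019,0,0],
    [0.029,-0.019,0,0],
    [0.029,-0.019,0,0],
    [0.029,-0.019,0,0],
    [0.022,-0.014,0,0],
    [0.008,-0.004,0,0],
    [0,0,0,0]
  ]
}}

```text
time: 2.15
eef_pos: [0.5969, 0.0748, 0.3254]
tcp_rot: [0.98, 0.2, 0.0, -0.006]
contact_force: [-0.7, -0.5, -0.4]
opening: 0.998
```

```bash
python3 -c "
from h import *
togo(.595,.059,.33,.392)
c,im=snap('wrist','w1.png');print(c)
for p in [(.55,.0405,.258),(.636,.0765,.258),(.595,.059,.258),(.5485,-.1148,.106)]: print(proj(c,p))
c,im=snap('top','t1.png');print(vision.get_calibration('top')['t'])
crop(im,180,100,345,240,4,'t1c.png')"
```

```text
t 2.15 pos [0.5969 0.0748 0.3254] yaw 0.402 tilt 0.013 F [-0.7 -0.5 -0.4] op 0.998 q6 1.12
togo tool [-0.0079  0.0138 -0.0048] norm 0.0166 spin 0.01
{'vfov': 63.927200294723306, 'cx': 254.06028090324006, 'cy': 192.84200987728752, 'R': array([[ 0.39084163, -0.92037617, -0.01226907],
       [-0.88543666, -0.37957941,  0.26818164],
       [-0.25148508, -0.09395306, -0.96329024]]), 't': array([-0.16060631,  0.49009779,  0.64537987])}
[270.86997549 261.60497626]
[273.34146789 148.79140319]
[272.49217083 205.6486671 ]
[370.98916412 249.36483962]
[0.04492427 0.52720352 1.17360537]
```

View pics/w1.png

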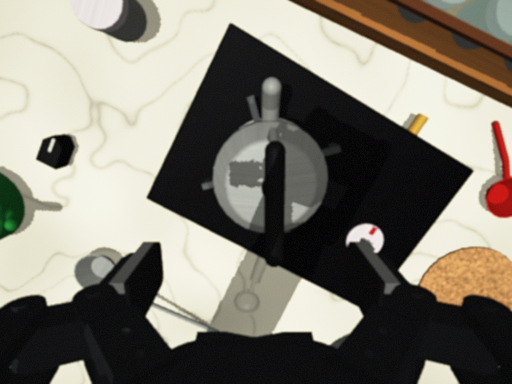

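```bash
python3 -c "
from h import *
c=vision.get_calibration('wrist')
im=cv2.imread('pics/w1.png')
A,B=onz(c,274,258,.258),onz(c,273,148,.258);print(A,B,(A+B)/2,np.arctan2((B-A)[1],(B-A)[0]))
print('bezel',onz(c,365,238.5,.081))
crop(im,25,120,95,180,9,'w1n.png');crop(im,335,210,395,265,10,'w1s.png')
togo(.595,.059,.33,.392)
m=onz(c,470,292,.006);print(m)"
```

```text
[0.55300993 0.0376999  0.258     ] [0.6355564  0.07506562 0.258     ] [0.59428317 0.05638276 0.258     ] 0.4250661899999633
bezel [ 0.55142413 -0.11470908  0.081     ]
t 2.25 pos [0.596  0.0731 0.3256] yaw 0.400 tilt 0.012 F [-0.4  1.   0.2] op 0.996 q6 1.12
togo tool [-0.0064  0.0125 -0.0046] norm 0.0148 spin 0.008
[ 0.5139973  -0.37292589  0.006     ]
```

View pics/w1n.png

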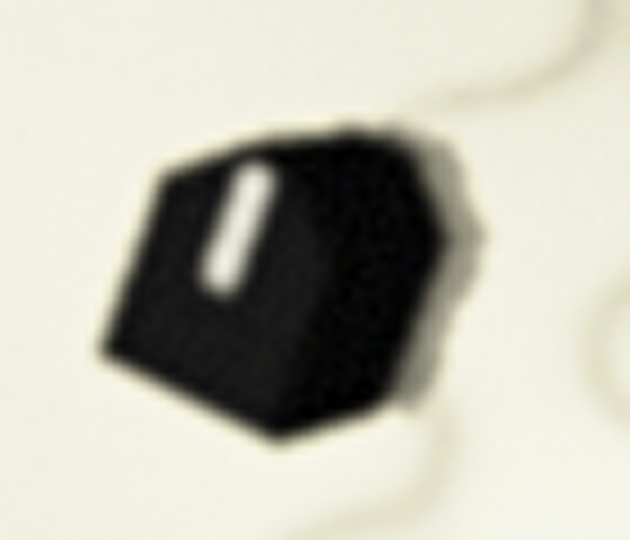

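View pics/w1s.png

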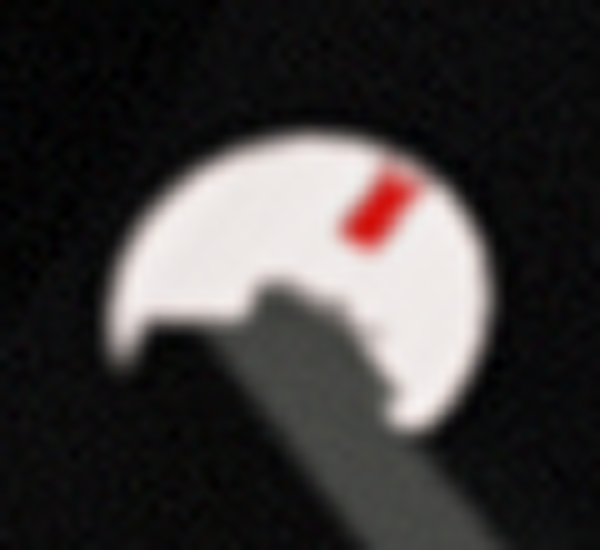

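Request:
{"op": "jog_arm", "data": {
  "series": [
    [-0.008,0.014,0,0],
    [-0.001,0.002,0.01,0],
    [0,0,0.02,0],
    [0,0,0.02,0],
    [0,0,0.015,0],
    [0,0,0.006,0],
    [0,0,0,0],
    [0,0,0,0]
  ]
}}

```text
time: 2.92
eef_pos: [0.5895, 0.0457, 0.251]
tcp_rot: [0.981, 0.192, 0.0, -0.005]
contact_force: [-1.0, -0.3, 0.1]
opening: 1.001
```

```bash
python3 -c "
from h import *
togo(.594,.057,.25,.40)"
```

```text
t 2.92 pos [0.5895 0.0457 0.251 ] yaw 0.385 tilt 0.011 F [-1.  -0.3  0.1] op 1.001 q6 1.08
togo tool [ 0.0084 -0.0087  0.0011] norm 0.0122 spin -0.015
```

Request:
{"op": "jog_arm", "data": {
  "series": [
    [0.008,-0.0085,0.001,-0.015],
    [0,0,0,0],
    [0,0,0,0],
    [0,0,0,0],
    [0,0,0,0],
    [0,0,0,0],
    [0,0,0,0],
    [0,0,0,0]
  ],
  "grip": 0.03
}}

```text
time: 3.58
eef_pos: [0.5963, 0.0577, 0.2555]
tcp_rot: [0.98, 0.2, 0.005, -0.004]
contact_force: [-0.2, 0.2, 0.1]
opening: 0.351
```

```bash
python3 -c "
from h import *
togo(.594,.057,.25,.40)
c,im=snap('wrist','w2.png')"
```

```text
t 3.58 pos [0.5963 0.0577 0.2555] yaw 0.402 tilt 0.012 F [-0.2  0.2  0.1] op 0.351 q6 1.09
togo tool [-0.0025 -0.0003  0.0055] norm 0.0060 spin 0.002
```

View pics/w2.png

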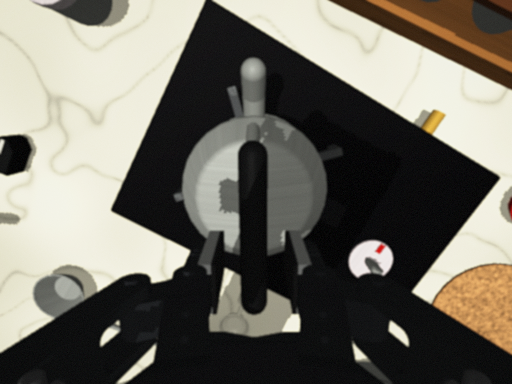

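Request:
{"op": "jog_arm", "data": {
  "series": [
    [-0.002,0,0.0055,0],
    [0,0,0,0],
    [0,0,0,0],
    [0,0,0,0],
    [0,0,0,0],
    [0,0,0,0],
    [0,0,0,0],
    [0,0,0,0]
  ],
  "grip": 0,
  "grip_force": 70
}}

```text
time: 4.3
eef_pos: [0.5939, 0.0566, 0.2488]
tcp_rot: [0.98, 0.199, 0.004, -0.004]
contact_force: [0.0, 0.1, 0.2]
opening: -0.001
```

```bash
python3 -c "
from h import *
togo(.594,.057,.25,.40)"
```

```text
t 4.30 pos [0.5939 0.0566 0.2488] yaw 0.401 tilt 0.012 F [0.  0.1 0.2] op -0.001 q6 1.09
togo tool [ 0.0002 -0.0004 -0.0012] norm 0.0013 spin 0.001
```

```bash
python3 -c "
from h import *
c,im=snap('wrist','w3.png')
c,im=snap('side','s3.png');crop(im,200,90,340,230,4,'s3c.png')"
```

```text
(no output)
```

View pics/w3.png

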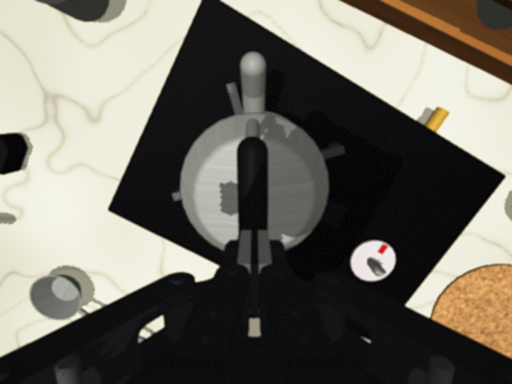

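View pics/s3c.png

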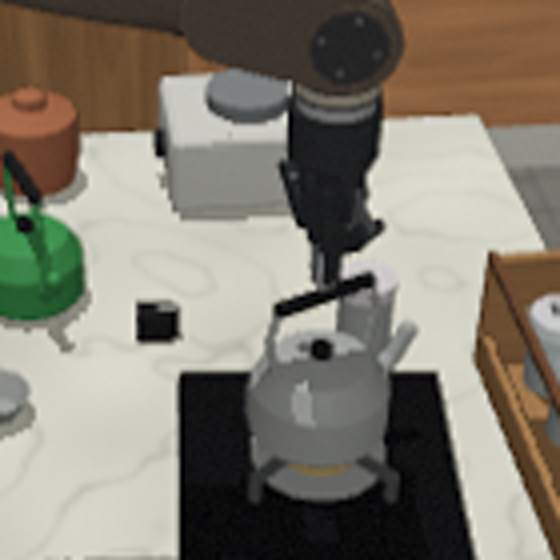

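```bash
python3 -c "
from h import *
s=monitor.get_state();R=Ro.from_quat(s['tcp_rot']).as_matrix();p=s['eef_pos']
for n in ['wrist','side','top']:
  c=vision.get_calibration(n)
  print(n,'tip',proj(c,p+R[:,2]*.011),'tcp',proj(c,p),'handle mid',proj(c,[.594,.057,.258]))
  if n=='wrist': print(c, R.T@(-c['R'].T@c['t']-p))
c,im=snap('top','t3.png');crop(im,180,100,345,240,4,'t3c.png')
"
```

```text
wrist tip [253.69063696 221.81201792] tcp [253.67337253 228.81351656] handle mid [252.9266798  234.88941201]
{'vfov': 63.927200294723306, 'cx': 254.06028090324006, 'cy': 192.84200987728752, 'R': array([[ 0.39046341, -0.92059454, -0.00663533],
       [-0.88788824, -0.37847646,  0.26155315],
       [-0.24329572, -0.0962355 , -0.96516627]]), 't': array([-0.17836045,  0.5041607 ,  0.56485914])} [ 0.06699115  0.00020294 -0.16267856]
side tip [279.78457049 169.403155  ] tcp [279.94821626 166.82625517] handle mid [280.086728   164.57639907]
top tip [251.95937551 158.61636066] tcp [251.95569231 157.6065018 ] handle mid [251.77053836 156.71283154]
```

View pics/t3c.png

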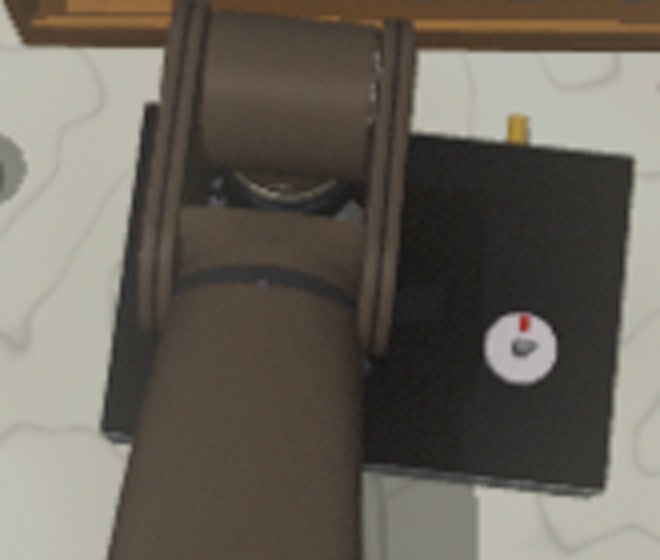

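```bash
python3 -c "
from h import *
w=vision.get_calibration('wrist');s=vision.get_calibration('side')
print(tri(w,(254,231),s,(281.7,161)))
print('handle far end (spout)',tri(w,(252,138),s,(200+372/4,90+277/4)))
print(proj(w,[.6365,.076,.258]))
im=cv2.imread('pics/s3.png');crop(im,255,120,305,190,8,'s3d.png')
im=cv2.imread('pics/w3.png');crop(im,200,120,310,290,4,'w3d.png')
togo(0,0,0,0)
"
```

```text
(array([0.6001075 , 0.05951983, 0.27024614]), np.float64(0.0016812999650035179))
handle far end (spout) (array([0.64221337, 0.07748981, 0.26255261]), np.float64(0.0009782169884931082))
[251.05203531 148.25896265]
t 4.45 pos [0.594  0.0566 0.2488] yaw 0.401 tilt 0.012 F [ 0.2 -0.4 -0.6] op 0.002 q6 1.09
togo tool [-0.5712 -0.1783  0.2446] norm 0.6465 spin 0.401
```

View pics/s3d.png

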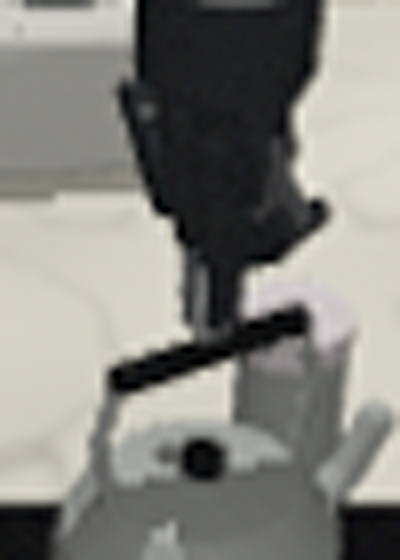

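View pics/w3d.png

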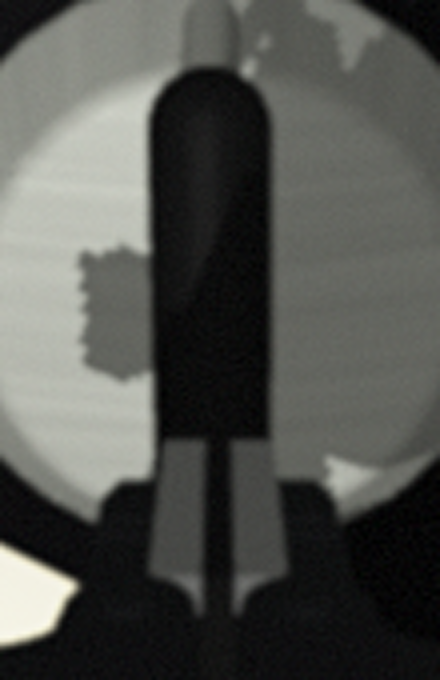

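```bash
python3 -c "
from h import *
w=vision.get_calibration('wrist')
for X in [(.549,-.1147,.081),(.6961,-.2016,.078),(.7343,.1686,.078),(.4827,.1927,.078)]: print(proj(w,X))
s=monitor.get_state();R=Ro.from_quat(s['tcp_rot']).as_matrix();p=s['eef_pos']
for x in (0,.011):
  for z in (.011,0,-.011,-.02,-.03): print(x,z,proj(w,p+R@[x,0,z]))
w1=onz(w,237,229,.27)-onz(w,271,229,.27);print('width over pads',np.linalg.norm(w1))
print(onz(w,373.5,260,.081),onz(w,503,177,.078),onz(w,110,210,.078))
"
```

```text
[373.25676153 261.54333305]
[506.40533654 177.26055666]
[204.60359339  -6.8243393 ]
[108.04328397 212.89330952]
0 0.011 [253.73464737 221.79885345]
0 0 [253.72033091 228.79798784]
0 -0.011 [253.70416774 236.69994836]
0 -0.02 [253.68930619 243.96556821]
0 -0.03 [253.67072319 253.05056009]
0.011 0.011 [253.72264014 204.40687962]
0.011 0 [253.70733532 210.45536666]
0.011 -0.011 [253.69001982 217.29847251]
0.011 -0.02 [253.67406448 223.60404289]
0.011 -0.03 [253.65406746 231.50688966]
width over pads 0.016807915346226443
[ 0.55088447 -0.11399131  0.081     ] [ 0.69488169 -0.19798907  0.078     ] [0.4869741  0.19159555 0.078     ]
```

Request:
{"op": "jog_arm", "data": {
  "series": [
    [0,0,0,0],
    [0,0,0,0],
    [0,0,0,0],
    [0,0,0,0],
    [0,0,0,0],
    [0,0,0.008,0],
    [0,0,0.008,0],
    [0,0,0.004,0]
  ],
  "grip": 0.045
}}

```text
time: 5.12
eef_pos: [0.5949, 0.0568, 0.2288]
tcp_rot: [0.98, 0.199, 0.006, -0.004]
contact_force: [0.1, -0.1, 0.5]
opening: 0.525
```

```bash
python3 -c "
from h import *
togo(.594,.057,.218,.40)
c,im=snap('wrist','w4.png')
c,im=snap('side','s4.png');crop(im,245,110,315,190,7,'s4d.png')"
```

```text
t 5.12 pos [0.5949 0.0568 0.2288] yaw 0.402 tilt 0.014 F [ 0.1 -0.1  0.5] op 0.525 q6 1.09
togo tool [-0.0009 -0.0005  0.0108] norm 0.0108 spin 0.002
```

View pics/w4.png

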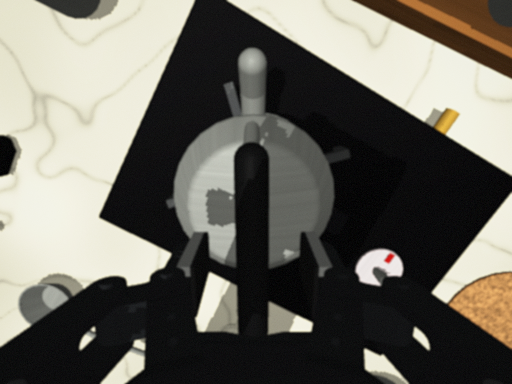

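View pics/s4d.png

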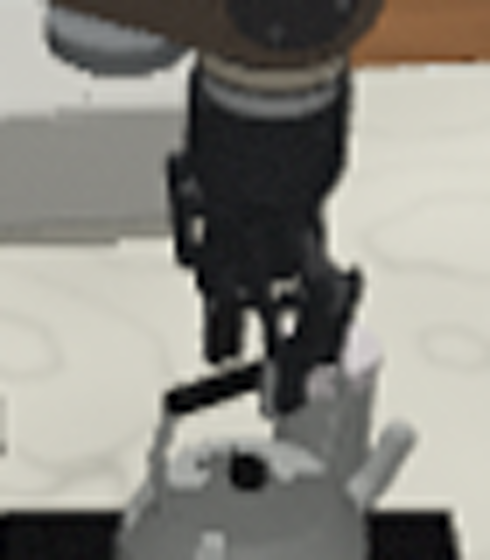

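```bash
python3 -c "
from h import *
s=monitor.get_state();R=Ro.from_quat(s['tcp_rot']).as_matrix();p=s['eef_pos']
c=vision.get_calibration('side');w=vision.get_calibration('wrist')
print('near',tri(c,(285.7,168.9),w,(311,235)),'far',tri(c,(276.7,161.1),w,(197,235)), )
"
```

```text
near (array([0.61072589, 0.03457157, 0.25431239]), np.float64(0.002541967188082511)) far (array([0.58841174, 0.08514006, 0.25247775]), np.float64(0.0023937744060716208))
```

Request:
{"op": "jog_arm", "data": {
  "series": [
    [-0.001,0,0.008,0],
    [0,0,0.007,0],
    [0,0,0,0],
    [0,0,0,0],
    [0,0,0,0],
    [0,0,0,0],
    [0,0,0,0],
    [0,0,0,0]
  ]
}}

```text
time: 5.88
eef_pos: [0.5936, 0.0566, 0.2114]
tcp_rot: [0.98, 0.199, 0.005, -0.004]
contact_force: [-0.7, 0.5, 0.7]
opening: 0.527
```

Request:
{"op": "jog_arm", "data": {
  "series": [
    [0,0,0,0],
    [0,0,0,0],
    [0,0,0,0],
    [0,0,0,0],
    [0,0,0,0],
    [0,0,0,0],
    [0,0,0,0],
    [0,0,0,0]
  ],
  "grip": 0,
  "grip_force": 70
}}

```text
time: 6.55
eef_pos: [0.5939, 0.0571, 0.2122]
tcp_rot: [0.98, 0.2, 0.005, -0.004]
contact_force: [-0.4, 0.4, -0.8]
opening: 0.164
```

```bash
python3 -c "
from h import *
togo(.594,.057,.213,.40)
c,im=snap('wrist','w5.png')
c,im=snap('side','s5.png');crop(im,245,110,315,190,7,'s5d.png')"
```

```text
t 6.55 pos [0.5939 0.0571 0.2122] yaw 0.402 tilt 0.014 F [-0.4  0.4 -0.8] op 0.164 q6 1.09
togo tool [ 0.0001  0.0001 -0.0008] norm 0.0008 spin 0.002
```

View pics/s5d.png

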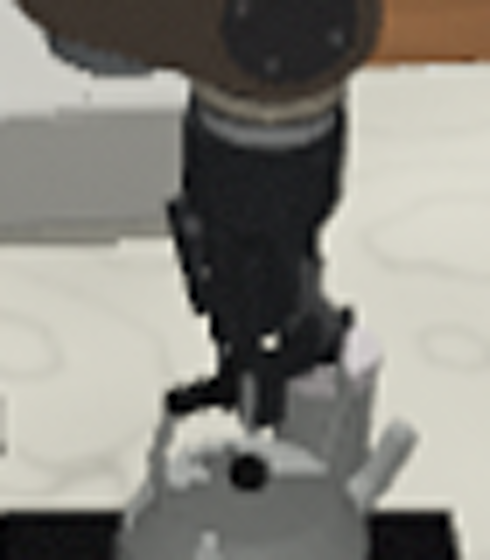

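Request:
{"op": "jog_arm", "data": {
  "series": [
    [0,0,-0.004,0],
    [0,0,-0.006,0],
    [0,0,-0.01,0],
    [0,0,-0.012,0],
    [0,0,-0.012,0],
    [0,0,-0.01,0],
    [0,0,-0.006,0],
    [0,0,0,0]
  ]
}}

```text
time: 7.32
eef_pos: [0.5902, 0.0561, 0.2722]
tcp_rot: [0.98, 0.199, -0.001, -0.006]
contact_force: [0.2, 0.7, -4.3]
opening: 0.161
```

```bash
python3 -c "
from h import *
togo(.512,-.370,.275,.40)
c,im=snap('wrist','w6.png')
c,im=snap('side','s6.png')"
```

```text
t 7.32 pos [0.5902 0.0561 0.2722] yaw 0.401 tilt 0.011 F [ 0.2  0.7 -4.3] op 0.161 q6 1.09
togo tool [-0.2385  0.3616 -0.0071] norm 0.4332 spin 0.001
```

View pics/s6.png

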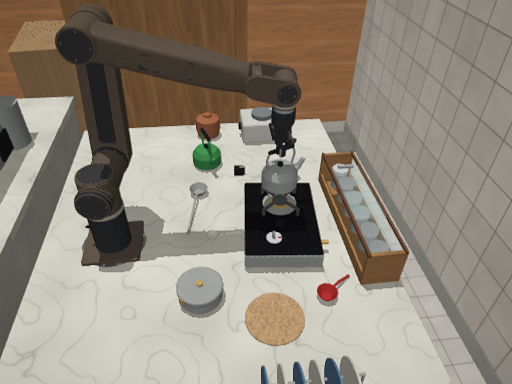

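Request:
{"op": "jog_arm", "data": {
  "series": [
    [-0.005,0.008,-0.002,0],
    [-0.011,0.0167,-0.002,0],
    [-0.016,0.025,-0.002,0],
    [-0.019,0.029,0,0],
    [-0.019,0.029,0,0],
    [-0.019,0.029,0,0],
    [-0.019,0.029,0,0],
    [-0.019,0.029,0,0]
  ]
}}

```text
time: 8.08
eef_pos: [0.545, -0.1769, 0.2683]
tcp_rot: [0.979, 0.206, -0.005, -0.009]
contact_force: [0.4, 0.5, -5.3]
opening: 0.166
```

```bash
python3 -c "
from h import *
togo(.512,-.370,.275,.40)"
```

```text
t 8.08 pos [ 0.545  -0.1769  0.2683] yaw 0.415 tilt 0.022 F [ 0.4  0.5 -5.3] op 0.166 q6 0.66
togo tool [-0.108   0.1633 -0.0093] norm 0.1960 spin 0.015
```

Request:
{"op": "jog_arm", "data": {
  "series": [
    [-0.019,0.0285,-0.002,0.005],
    [-0.019,0.0285,-0.002,0.005],
    [-0.018,0.027,-0.002,0.005],
    [-0.015,0.023,0,0],
    [-0.012,0.018,0,0],
    [-0.009,0.013,0,0],
    [-0.006,0.009,0,0],
    [-0.003,0.004,0,0]
  ]
}}

```text
time: 8.75
eef_pos: [0.4993, -0.375, 0.2649]
tcp_rot: [0.981, 0.193, -0.012, -0.011]
contact_force: [0.3, 0.0, -5.6]
opening: 0.162
```

```bash
python3 -c "
from h import *
togo(.512,-.370,.12,.40)"
```

```text
t 8.75 pos [ 0.4993 -0.375   0.2649] yaw 0.389 tilt 0.031 F [ 0.3  0.  -5.6] op 0.162 q6 0.38
togo tool [0.0163 0.0038 0.1446] norm 0.1456 spin -0.011
```

Request:
{"op": "jog_arm", "data": {
  "series": [
    [0.013,0.003,0.006,0],
    [0,0,0.016,0],
    [0,0,0.022,0],
    [0,0,0.022,0],
    [0,0,0.022,0],
    [0,0,0.016,0],
    [0,0,0.009,0],
    [0,0,0.003,0]
  ]
}}

```text
time: 9.42
eef_pos: [0.5098, -0.3693, 0.1445]
tcp_rot: [0.981, 0.194, -0.011, -0.012]
contact_force: [-0.4, 0.8, -5.3]
opening: 0.163
```

```bash
python3 -c "
from h import *
togo(.512,-.370,.11,.40)
c,im=snap('side','s7.png');crop(im,190,210,350,350,4,'s7c.png')"
```

```text
t 9.42 pos [ 0.5098 -0.3693  0.1445] yaw 0.390 tilt 0.032 F [-0.4  0.8 -5.3] op 0.163 q6 0.40
togo tool [0.0023 0.0024 0.0344] norm 0.0346 spin -0.01
```

View pics/s7c.png

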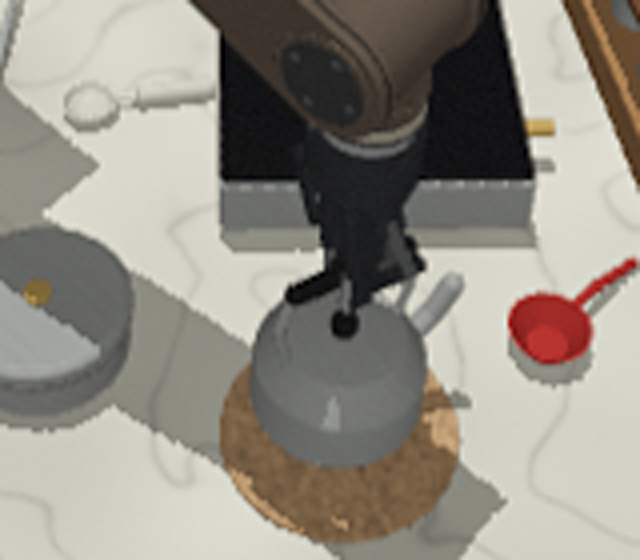

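Request:
{"op": "jog_arm", "data": {
  "series": [
    [0.001,0.001,0.006,0],
    [0,0,0.007,0],
    [0,0,0.006,0],
    [0,0,0.004,0],
    [0,0,0.003,0],
    [0,0,0.003,0],
    [0,0,0.002,0],
    [0,0,0.0,0]
  ]
}}

```text
time: 10.13
eef_pos: [0.5133, -0.3713, 0.1161]
tcp_rot: [0.981, 0.194, -0.008, -0.008]
contact_force: [-1.3, -0.6, -5.4]
opening: 0.163
```

```bash
python3 -c "
from h import *
togo(.512,-.370,.11,.40)"
```

```text
t 10.13 pos [ 0.5133 -0.3713  0.1161] yaw 0.391 tilt 0.023 F [-1.3 -0.6 -5.4] op 0.163 q6 0.40
togo tool [-0.0006 -0.0016  0.0061] norm 0.0064 spin -0.009
```

Request:
{"op": "jog_arm", "data": {
  "series": [
    [0,0,0.002,0],
    [0,0,0.002,0],
    [0,0,0.0015,0],
    [0,0,0.0015,0],
    [0,0,0.001,0],
    [0,0,0.001,0],
    [0,0,0.0,0],
    [0,0,0.0,0]
  ]
}}

```text
time: 10.8
eef_pos: [0.5142, -0.3727, 0.1117]
tcp_rot: [0.981, 0.194, -0.007, -0.006]
contact_force: [-1.3, -0.1, -2.9]
opening: 0.16
```

```bash
python3 -c "
from h import *
togo(.512,-.370,.11,.40)"
```

```text
t 10.80 pos [ 0.5142 -0.3727  0.1117] yaw 0.391 tilt 0.019 F [-1.3 -0.1 -2.9] op 0.160 q6 0.40
togo tool [-0.001  -0.0033  0.0018] norm 0.0039 spin -0.009
```

Request:
{"op": "jog_arm", "data": {
  "series": [
    [0,0,0.0015,0],
    [0,0,0.0015,0],
    [0,0,0.001,0],
    [0,0,0.001,0],
    [0,0,0.001,0],
    [0,0,0,0],
    [0,0,0.0,0],
    [0,0,0.0,0]
  ]
}}

```text
time: 11.47
eef_pos: [0.5148, -0.3737, 0.1119]
tcp_rot: [0.981, 0.195, -0.007, -0.005]
contact_force: [-2.8, 1.5, 2.6]
opening: 0.157
```

```bash
python3 -c "
from h import *
togo(.512,-.370,.11,.40)
c,im=snap('side','s8.png');crop(im,190,210,350,350,4,'s8c.png')"
```

```text
t 11.47 pos [ 0.5148 -0.3737  0.1119] yaw 0.392 tilt 0.018 F [-2.8  1.5  2.6] op 0.157 q6 0.40
togo tool [-0.0011 -0.0045  0.002 ] norm 0.0050 spin -0.008
```

View pics/s8c.png

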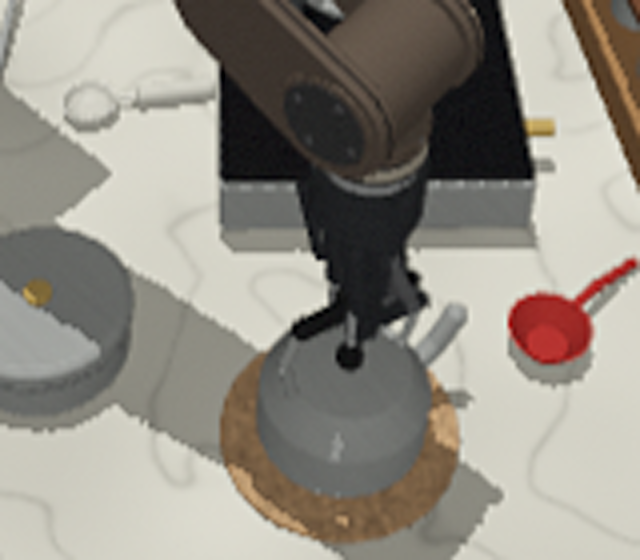

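Request:
{"op": "jog_arm", "data": {
  "series": [
    [0,0,0,0],
    [0,0,0,0],
    [0,0,0,0],
    [0,0,0,0],
    [0,0,0,0],
    [0,0,0,0],
    [0,0,0,0],
    [0,0,0.0,0]
  ],
  "grip": 0.06
}}

```text
time: 12.18
eef_pos: [0.5175, -0.376, 0.111]
tcp_rot: [0.981, 0.194, -0.004, -0.001]
contact_force: [0.1, -0.2, 0.4]
opening: 0.7
```

Request:
{"op": "jog_arm", "data": {
  "series": [
    [0,0,-0.006,0],
    [0,0,-0.012,0],
    [0,0,-0.02,0],
    [0,0,-0.025,0],
    [0,0,-0.03,0],
    [0,0,-0.03,0],
    [0,0,-0.03,0],
    [0,0,-0.02,0]
  ]
}}

```text
time: 12.85
eef_pos: [0.5167, -0.3738, 0.29]
tcp_rot: [0.981, 0.194, -0.007, -0.006]
contact_force: [1.3, -0.6, -0.1]
opening: 0.701
```

```bash
python3 -c "
from h import *
togo(.476,.358,.24,-.13)
c,im=snap('side','s9.png');crop(im,190,210,350,350,4,'s9c.png')
c,im=snap('wrist','w9.png')"
```

```text
t 12.85 pos [ 0.5167 -0.3738  0.29  ] yaw 0.391 tilt 0.018 F [ 1.3 -0.6 -0.1] op 0.701 q6 0.40
togo tool [ 0.2418 -0.6914  0.0567] norm 0.7346 spin 0.521
```

View pics/s9c.png

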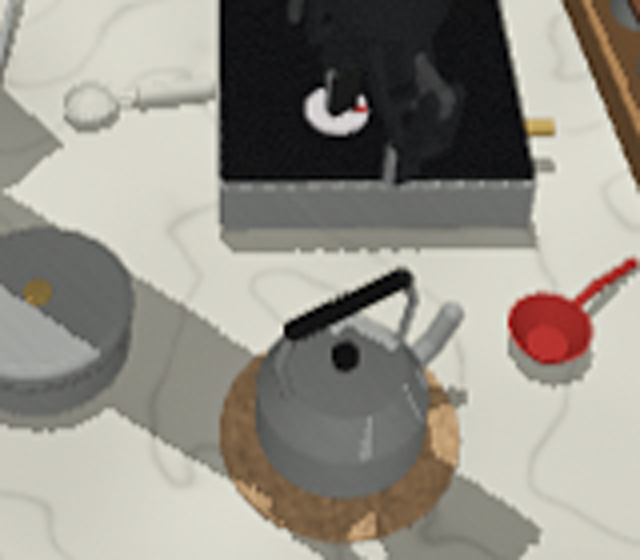

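View pics/w9.png

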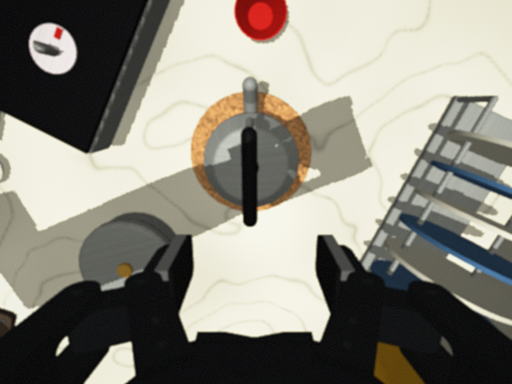

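```bash
python3 -c "
from h import *
c=vision.get_calibration('wrist');im=cv2.imread('pics/w9.png')
hsv=cv2.cvtColor(im,cv2.COLOR_BGR2HSV)
m=cv2.inRange(hsv,(8,90,60),(22,255,255));m[220:]=0;m[:80]=0
k=max(cv2.findContours(m,0,1)[0],key=cv2.contourArea);h=cv2.convexHull(k);e=cv2.fitEllipse(h);print(e,'mat',onz(c,*e[0],.006))
A,B=onz(c,250,220,.156),onz(c,249.5,132,.156);print('handle',A,B,(A+B)/2)"
```

```text
((234.84780883789062, 152.21197509765625), (86.49210357666016, 113.37102508544922), 175.26820373535156) mat [ 0.50635557 -0.34747241  0.006     ]
handle [ 0.47180008 -0.38866047  0.156     ] [ 0.55496745 -0.35426654  0.156     ] [ 0.51338377 -0.3714635   0.156     ]
```

Request:
{"op": "jog_arm", "data": {
  "series": [
    [0.0065,-0.018,0,0],
    [0.0125,-0.0355,0,0],
    [0.0125,-0.0355,0,0],
    [0.0125,-0.0355,0,0],
    [0.0125,-0.0355,0,0],
    [0.0125,-0.0355,0,0],
    [0.0125,-0.0355,0,0],
    [0.0125,-0.0355,0,0]
  ],
  "grip": 0.0854
}}

```text
time: 13.62
eef_pos: [0.5004, -0.0885, 0.291]
tcp_rot: [0.982, 0.188, -0.006, -0.002]
contact_force: [-0.1, 0.6, 0.6]
opening: 1.006
```

```bash
python3 -c "
from h import *
togo(.44,.35,.24,-.13)
c,im=snap('wrist','w10.png')"
```

```text
t 13.62 pos [ 0.5004 -0.0885  0.291 ] yaw 0.377 tilt 0.013 F [-0.1  0.6  0.6] op 1.006 q6 0.82
togo tool [ 0.106  -0.4296  0.0526] norm 0.4456 spin 0.507
```

View pics/w10.png

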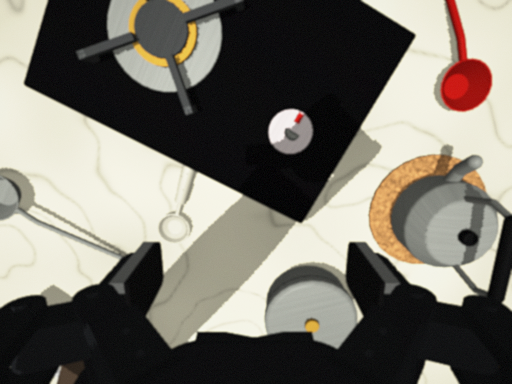

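```bash
cat > bez.py <<'E'
from h import *
def bez(c,im,box,tag):
    u0,v0,u1,v1=box; sub=im[v0:v1,u0:u1]; hsv=cv2.cvtColor(sub,cv2.COLOR_BGR2HSV)
    w=cv2.inRange(sub,(110,110,110),(255,255,255)); r=cv2.inRange(hsv,(0,120,90),(8,255,255))|cv2.inRange(hsv,(172,120,90),(180,255,255))
    k=cv2.convexHull(max(cv2.findContours(w|r,0,1)[0],key=cv2.contourArea)); e=cv2.fitEllipse(k)
    M=cv2.moments(r); ru,rv=M['m10']/M['m00']+u0,M['m01']/M['m00']+v0
    C=onz(c,e[0][0]+u0,e[0][1]+v0,.081); Rd=onz(c,ru,rv,.081)
    print('bezel px',e[0][0]+u0,e[0][1]+v0,e[1],'C',C.round(4),'red',Rd.round(4),'ang %.3f r %.4f'%(np.arctan2(*(Rd-C)[1::-1]),np.linalg.norm(Rd-C)))
    crop(im,*box,10,tag)
E
python3 -c "
from bez import *
c=vision.get_calibration('wrist');im=cv2.imread('pics/w10.png')
bez(c,im,(262,102,320,160),'w10b.png')
t=vision.get_calibration('top');bez(t,cv2.imread('pics/top0.png'),(295,172,326,202),'t0b.png')
s=vision.get_calibration('side');bez(s,cv2.imread('pics/side0.png'),(262,226,288,248),'s0b.png')
"
```

```text
bezel px 289.626895904541 130.69526290893555 (43.382144927978516, 44.410552978515625) C [ 0.5494 -0.1056  0.081 ] red [ 0.567  -0.1091  0.081 ] ang -0.198 r 0.0180
bezel px 309.67803382873535 186.53277969360352 (17.164846420288086, 17.794570922851562) C [ 0.5499 -0.1132  0.081 ] red [ 0.5688 -0.1156  0.081 ] ang -0.126 r 0.0190
bezel px 273.580904006958 236.99482822418213 (12.153796195983887, 15.51623821258545) C [ 0.5522 -0.1097  0.081 ] red [ 0.572 -0.112  0.081] ang -0.114 r 0.0199
```

View pics/w10b.png

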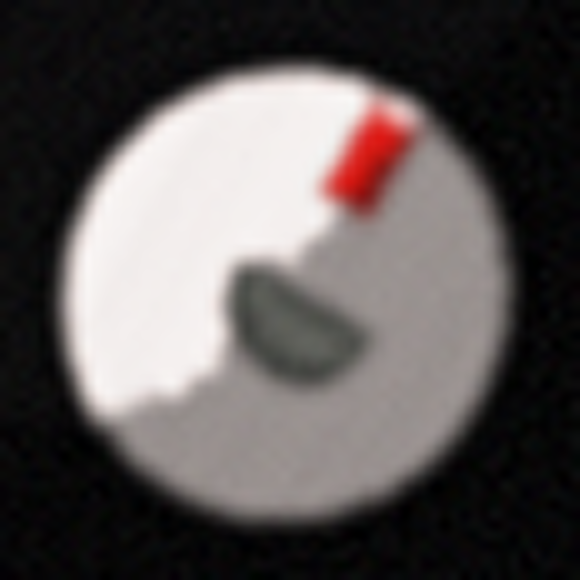

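Request:
{"op": "jog_arm", "data": {
  "series": [
    [0.01,-0.03,0,0],
    [0.01,-0.034,0.004,0.05],
    [0.008,-0.036,0.006,0.1],
    [0.004,-0.038,0.006,0.1],
    [0,-0.039,0.006,0.1],
    [-0.004,-0.039,0.006,0.05],
    [-0.006,-0.039,0.006,0.0],
    [-0.005,-0.037,0.004,0]
  ]
}}

```text
time: 14.33
eef_pos: [0.4629, 0.2213, 0.2521]
tcp_rot: [1.0, -0.02, -0.006, -0.002]
contact_force: [0.4, -0.3, 0.1]
opening: 0.995
```

```bash
python3 -c "
from h import *
togo(.44,.35,.24,-.13)
c,im=snap('wrist','w11.png')"
```

```text
t 14.33 pos [0.4629 0.2213 0.2521] yaw -0.040 tilt 0.013 F [ 0.4 -0.3  0.1] op 0.995 q6 1.85
togo tool [-0.0279 -0.1276  0.013 ] norm 0.1312 spin 0.09
```

View pics/w11.png

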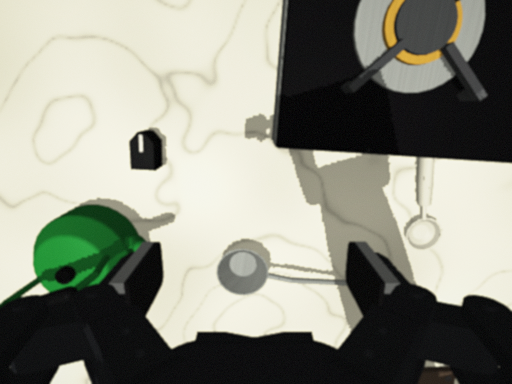

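Request:
{"op": "jog_arm", "data": {
  "series": [
    [-0.004,-0.028,0.002,0.04],
    [-0.004,-0.025,0.002,0.03],
    [-0.003,-0.02,0.002,0],
    [-0.003,-0.015,0.002,0],
    [-0.003,-0.008,0.001,0],
    [0,0,0,0],
    [0,0,0,0],
    [0,0,0,0]
  ]
}}

```text
time: 15.05
eef_pos: [0.4465, 0.3298, 0.2379]
tcp_rot: [0.999, -0.05, -0.012, -0.002]
contact_force: [-0.3, -0.3, 0.1]
opening: 0.999
```

```bash
python3 -c "
from h import *
togo(.44,.35,.24,-.13)
c,im=snap('wrist','w12.png')
c2=vision.get_calibration('wrist');print(c2['t']-c['t'])
for X in [(.4768,.3573,.034),(.5028,.3575,.034),(.4798,.3605,.034)]: print(proj(c,X))"
```

```text
t 15.05 pos [0.4465 0.3298 0.2379] yaw -0.100 tilt 0.023 F [-0.3 -0.3  0.1] op 0.999 q6 2.11
togo tool [-0.0086 -0.0195 -0.0019] norm 0.0214 spin 0.03
[-6.06802540e-06 -1.90215508e-05 -1.77587255e-07]
[227.68591083 137.491255  ]
[224.67765913 114.83800416]
[224.65835312 135.20089878]
```

View pics/w12.png

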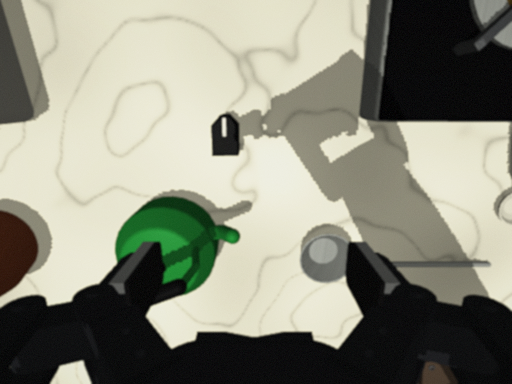

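```bash
python3 -c "
from h import *
c=vision.get_calibration('wrist');im=cv2.imread('pics/w12.png');s=monitor.get_state()
print('green body',onz(c,168,245,.06),'spout',onz(c,236,236,.09),onz(c,236,236,.08))
g=im.max(2);m=((g<60).astype(np.uint8))*255;m[:100]=0;m[170:]=0;m[:,:200]=0;m[:,250:]=0
crop(im,200,100,256,165,9,'w12n.png')
w=cv2.inRange(im,(130,130,130),(255,255,255));w[:110]=0;w[142:]=0;w[:,:217]=0;w[:,234:]=0
pts=cv2.findNonZero(w)[:,0,:];print(len(pts),pts.min(0),pts.max(0))
"
```

```text
green body [0.35855898 0.44305879 0.06      ] spout [0.37586006 0.3560085  0.09      ] [0.37128579 0.35713339 0.08      ]
138 [217 110] [233 136]
```

View pics/w12n.png

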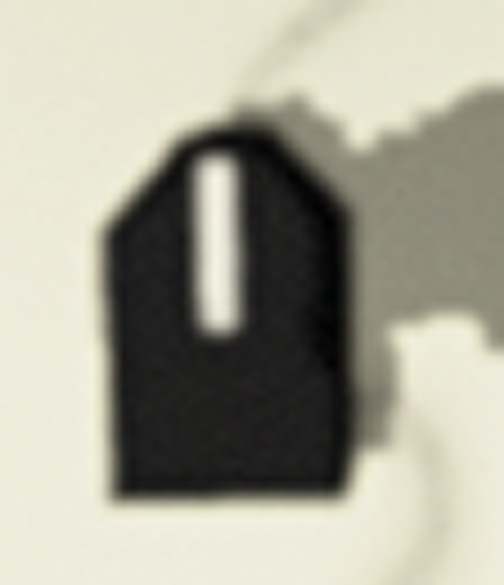

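```bash
python3 -c "
from h import *
c=vision.get_calibration('wrist')
P=lambda x,y,z=.034:onz(c,200+x/9,100+y/9,z)
i,o=P(219,322),P(215,160);print('line',i,o,np.arctan2(*(o-i)[1::-1]),np.linalg.norm(o-i))
l1,l2=P(115,485),P(104,240);print('left',l1,l2,np.arctan2(*(l2-l1)[1::-1]))
print('back corners',P(115,493),P(345,495,.034),P(345,495,0), 'nose',P(222,128))
d=(l2-l1)[:2];d/=np.linalg.norm(d);n=np.array([d[1],-d[0]])
C=i[:2];print('dist left',(C-l1[:2])@n)
"
```

```text
line [0.4793127  0.36074559 0.034     ] [0.49976525 0.35859923 0.034     ] -0.10456071176051536 0.020564866121908762
left [0.45946743 0.37724588 0.034     ] [0.49122619 0.37419062 0.034     ] -0.09590696057098336
back corners [0.45840728 0.37739581 0.034     ] [0.45506186 0.34702871 0.034     ] [0.4492737  0.34943001 0.        ] nose [0.50362431 0.35719265 0.034     ]
dist left 0.01452407437132247
```

```bash
python3 -c "
from h import *
togo(.479,.360,.06,-.10)"
```

```text
t 15.10 pos [0.4466 0.3296 0.2379] yaw -0.101 tilt 0.023 F [-0.4  0.1 -0.4] op 1.002 q6 2.11
togo tool [ 0.0332 -0.0331  0.1773] norm 0.1834 spin -0.001
```

Request:
{"op": "jog_arm", "data": {
  "series": [
    [0.011,-0.011,0.015,0],
    [0.011,-0.011,0.025,0],
    [0.01,-0.01,0.03,0],
    [0.001,-0.001,0.03,0],
    [0,0,0.03,0],
    [0,0,0.02,0],
    [0,0,0.012,0],
    [0,0,0.006,0]
  ],
  "grip": 0.06
}}

```text
time: 15.77
eef_pos: [0.49, 0.3555, 0.0713]
tcp_rot: [0.998, -0.056, -0.004, -0.005]
contact_force: [-0.1, 0.5, 0.3]
opening: 0.704
```

```bash
python3 -c "
from h import *
togo(.479,.360,.0,-.10)
c,im=snap('side','s13.png');crop(im,200,110,280,200,6,'s13c.png')
c,im=snap('wrist','w13.png')"
```

```text
t 15.77 pos [0.49   0.3555 0.0713] yaw -0.112 tilt 0.012 F [-0.1  0.5  0.3] op 0.704 q6 2.13
togo tool [-0.0109 -0.0026  0.0714] norm 0.0723 spin -0.012
```

View pics/s13c.png

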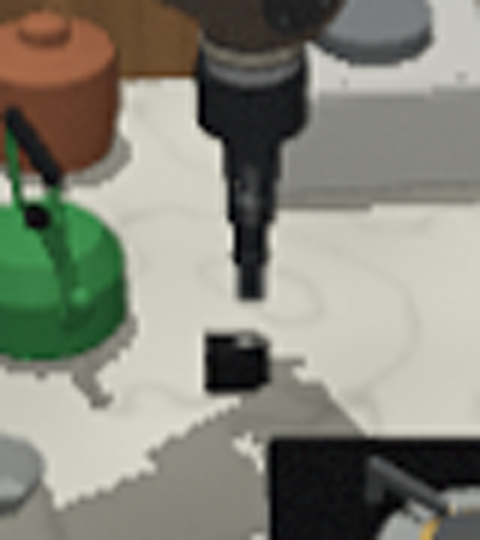

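View pics/w13.png

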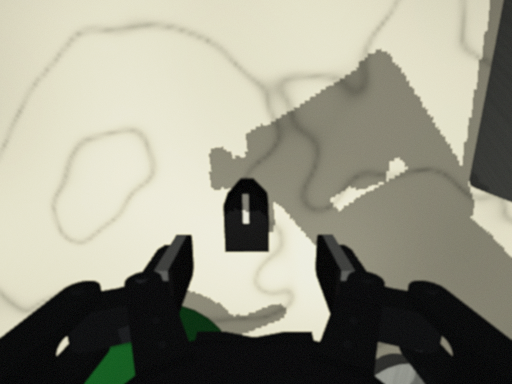

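```bash
python3 -c "
from h import *
c=vision.get_calibration('wrist');im=cv2.imread('pics/w13.png')
crop(im,210,170,284,260,7,'w13n.png')
P=lambda x,y,z=.034:onz(c,x,y,z)
i,o=P(246,223),P(245,196);print('line',i,o,np.arctan2(*(o-i)[1::-1]))
print('nose',P(244.5,179.5),'back',P(226,251),P(269,251))
togo(.479,.360,.0,-.10)"
```

```text
line [0.47943091 0.36207282 0.034     ] [0.49903117 0.36041312 0.034     ] -0.08447577341954027
nose [0.51051808 0.35936579 0.034     ] back [0.45961062 0.37889918 0.034     ] [0.45631084 0.34823781 0.034     ]
t 15.87 pos [0.4901 0.3558 0.0721] yaw -0.111 tilt 0.012 F [ 0.   0.4 -0.5] op 0.698 q6 2.13
togo tool [-0.011  -0.0023  0.0723] norm 0.0731 spin -0.011
```

View pics/w13n.png

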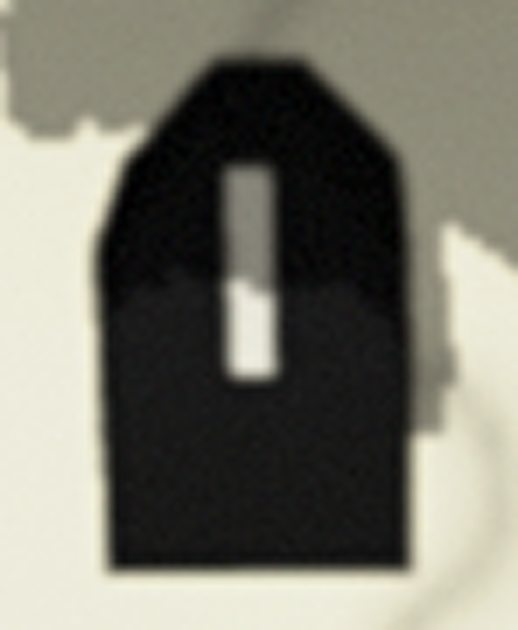

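Request:
{"op": "jog_arm", "data": {
  "series": [
    [-0.01,-0.004,0.01,0],
    [-0.0015,0,0.015,0],
    [0,0,0.012,0],
    [0,0,0.004,0],
    [0,0,0,0],
    [0,0,0,0],
    [0,0,0,0],
    [0,0,0,0]
  ]
}}

```text
time: 16.53
eef_pos: [0.4831, 0.3658, 0.0385]
tcp_rot: [0.998, -0.056, 0.004, -0.01]
contact_force: [-0.0, -0.5, 0.2]
opening: 0.7
```

```bash
python3 -c "
from h import *
togo(.479,.361,-.012,-.105)
c,im=snap('wrist','w14.png')"
```

```text
t 16.53 pos [0.4831 0.3658 0.0385] yaw -0.112 tilt 0.021 F [-0.  -0.5  0.2] op 0.700 q6 2.15
togo tool [-0.0039  0.0063  0.0503] norm 0.0509 spin -0.007
```

View pics/w14.png

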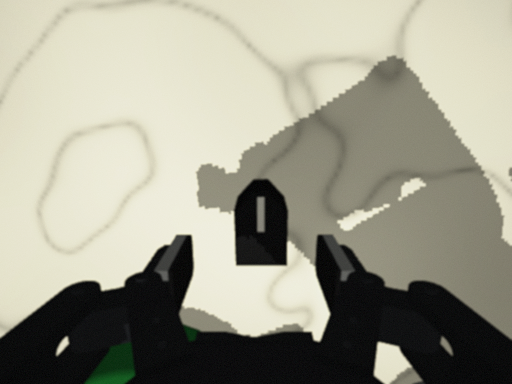

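Request:
{"op": "jog_arm", "data": {
  "series": [
    [-0.004,0.006,0.008,0],
    [0,0,0.01,0],
    [0,0,0.01,0],
    [0,0,0.004,0],
    [0,0,0,0],
    [0,0,0,0],
    [0,0,0,0],
    [0,0,0,0]
  ]
}}

```text
time: 17.25
eef_pos: [0.4784, 0.36, 0.0027]
tcp_rot: [0.998, -0.056, 0.004, -0.01]
contact_force: [0.1, 0.5, 0.1]
opening: 0.706
```

```bash
python3 -c "
from h import *
togo(.479,.361,-.012,-.105)"
```

```text
t 17.25 pos [0.4784 0.36   0.0027] yaw -0.112 tilt 0.020 F [0.1 0.5 0.1] op 0.706 q6 2.14
togo tool [ 0.0004 -0.0008  0.0147] norm 0.0148 spin -0.007
```

```bash
python3 -c "
from h import *
c,im=snap('wrist','w15.png')
c,im=snap('side','s15.png');crop(im,215,130,265,185,10,'s15c.png')
s=monitor.get_state();R=Ro.from_quat(s['tcp_rot']).as_matrix();p=s['eef_pos']
for d in (.02,.024,.03,.035): print(d,'tip z',p[2]+d,proj(c,p+R@[0,.037,0]+[0,0,d]))"
```

```text
0.02 tip z 0.023033073397718994 [238.24140466 175.30421416]
0.024 tip z 0.027033073397718994 [238.23293392 174.5489532 ]
0.03 tip z 0.03303307339771899 [238.22018131 173.41191638]
0.035 tip z 0.038033073397719 [238.20951129 172.46056486]
```

View pics/s15c.png

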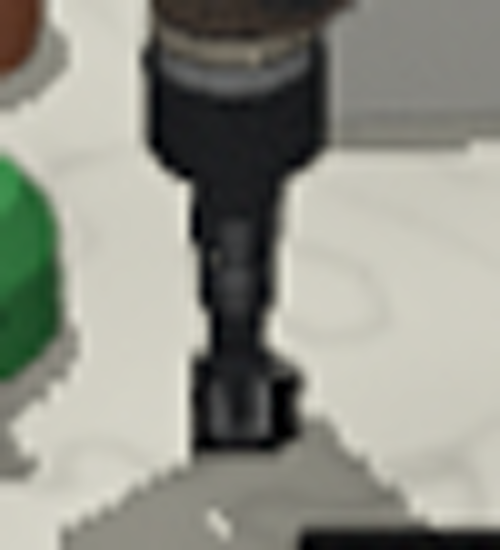

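View pics/w15.png

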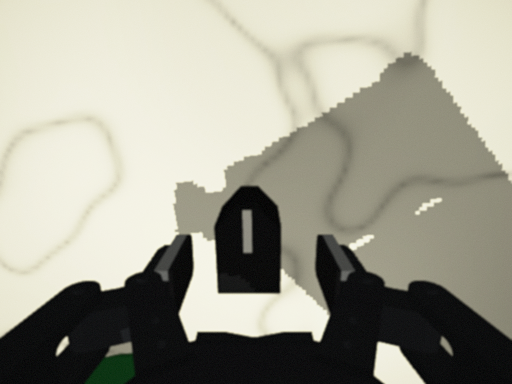

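```bash
python3 -c "
from h import *
c=vision.get_calibration('wrist')
X=onz(c,247,251.5,.034);print(X);togo(X[0],X[1],-.01,-.105)
a,b=onz(c,218,292,.034),onz(c,279.5,292,.034);print(a,b,np.linalg.norm(a-b),np.arctan2(-(a-b)[0],(a-b)[1]));X=(a+b)/2;togo(X[0]+.022*.994,X[1]-.022*.11,-.01)
# finger mid
"
```

```text
[0.48018723 0.36176359 0.034     ]
t 17.35 pos [0.4786 0.3601 0.003 ] yaw -0.112 tilt 0.021 F [-0.5  0.4 -0.5] op 0.705 q6 2.14
togo tool [ 0.0013 -0.0016  0.0131] norm 0.0132 spin -0.007
[0.46011172 0.37846657 0.034     ] [0.45710351 0.34855231 0.034     ] 0.030065129964878368 -0.10022405605957971
t 17.35 pos [0.4786 0.3601 0.003 ] yaw -0.112 tilt 0.021 F [-0.5  0.4 -0.5] op 0.705 q6 2.14
togo tool [ 0.0016 -0.0009  0.0131] norm 0.0132 spin None
```

Request:
{"op": "jog_arm", "data": {
  "series": [
    [0.001,-0.002,0.006,-0.007],
    [0,0,0.005,0],
    [0,0,0.002,0],
    [0,0,0,0],
    [0,0,0,0],
    [0,0,0,0],
    [0,0,0,0],
    [0,0,0,0]
  ]
}}

```text
time: 18.02
eef_pos: [0.4808, 0.363, -0.0104]
tcp_rot: [0.999, -0.052, 0.005, -0.01]
contact_force: [0.0, 0.3, -0.6]
opening: 0.703
```

```bash
python3 -c "
from h import *
togo(.480,.3615,-.01,-.105)
c,im=snap('side','s16.png');crop(im,215,130,265,185,10,'s16c.png')"
```

```text
t 18.02 pos [ 0.4808  0.363  -0.0104] yaw -0.104 tilt 0.022 F [ 0.   0.3 -0.6] op 0.703 q6 2.14
togo tool [-0.0007  0.0016 -0.0005] norm 0.0018 spin 0.001
```

View pics/s16c.png

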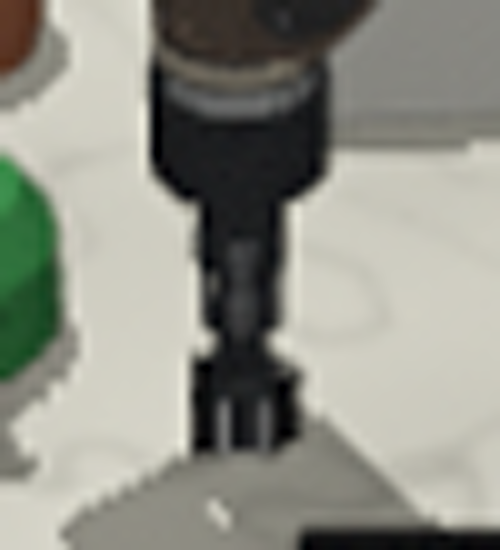

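Request:
{"op": "jog_arm", "data": {
  "series": [
    [-0.0005,0.0015,0,0],
    [0,0,0,0],
    [0,0,0,0],
    [0,0,0,0],
    [0,0,0,0],
    [0,0,0,0],
    [0,0,0,0],
    [0,0,0,0]
  ],
  "grip": 0,
  "grip_force": 80
}}

```text
time: 18.73
eef_pos: [0.4805, 0.3616, -0.0096]
tcp_rot: [0.999, -0.052, 0.005, -0.01]
contact_force: [-1.1, -0.1, 0.8]
opening: 0.355
```

```bash
python3 -c "
from h import *
togo(.480,.3615,-.01,-.105)
c,im=snap('side','s17.png');crop(im,215,130,265,185,10,'s17c.png')
c,im=snap('wrist','w17.png')
X=onz(c,0,0,.034)"
```

```text
t 18.73 pos [ 0.4805  0.3616 -0.0096] yaw -0.105 tilt 0.023 F [-1.1 -0.1  0.8] op 0.355 q6 2.13
togo tool [-0.0005  0.0001  0.0004] norm 0.0007 spin 0.0
```

View pics/w17.png

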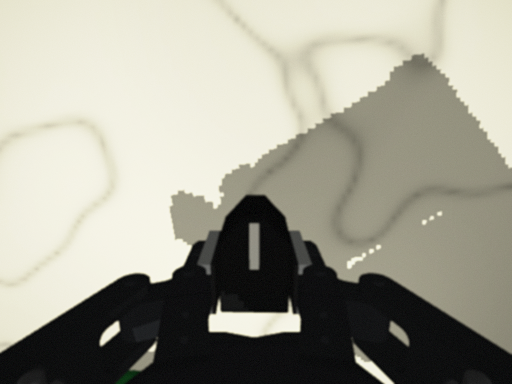

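```bash
python3 -c "
from h import *
c=vision.get_calibration('wrist');s=monitor.get_state();R=Ro.from_quat(s['tcp_rot']).as_matrix()
im=cv2.imread('pics/w17.png');crop(im,210,185,300,320,5,'w17c.png')
for p in [(254,269),(254,224),(254,196),(217,311),(294.5,312)]: print(p,(R.T@(onz(c,*p,.034)-s['eef_pos'])).round(4),onz(c,*p,.034).round(4))"
```

```text
(254, 269) [-0.0004  0.0009 -0.0436] [0.4795 0.3598 0.034 ]
(254, 224) [ 0.0203  0.0009 -0.0434] [0.5001 0.3577 0.034 ]
(254, 196) [ 0.0324  0.0009 -0.0433] [0.5121 0.3564 0.034 ]
(217, 311) [-0.0216 -0.0158 -0.0435] [0.4602 0.3787 0.034 ]
(294.5, 312) [-0.0216  0.019  -0.0442] [0.4565 0.344  0.034 ]
```

View pics/w17c.png

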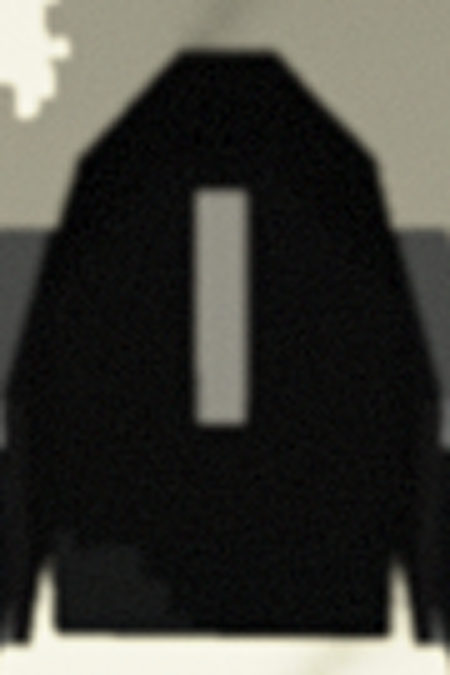

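Request:
{"op": "jog_arm", "data": {
  "series": [
    [0,0,-0.006,0],
    [0,0,-0.015,0],
    [0,0,-0.025,0],
    [0,0,-0.03,0],
    [0,0,-0.03,0],
    [0,0,-0.03,0],
    [0,0,-0.025,0],
    [0,0,-0.015,0]
  ]
}}

```text
time: 19.5
eef_pos: [0.4739, 0.3555, 0.1687]
tcp_rot: [0.999, -0.052, -0.002, -0.006]
contact_force: [1.2, -0.4, -0.6]
opening: 0.355
```

```bash
python3 -c "
from h import *
togo(.549,-.113,.16,-.13)"
```

```text
t 19.50 pos [0.4739 0.3555 0.1687] yaw -0.105 tilt 0.013 F [ 1.2 -0.4 -0.6] op 0.355 q6 2.14
togo tool [0.1236 0.4582 0.0024] norm 0.4746 spin 0.025
```

Request:
{"op": "jog_arm", "data": {
  "series": [
    [0.002,0.02,0,0],
    [0.004,0.034,0,0.012],
    [0.004,0.038,0,0.012],
    [0.004,0.038,0,0],
    [0.004,0.038,0,0],
    [0.004,0.038,0,0],
    [0.004,0.038,0,0],
    [0.004,0.038,0,0]
  ]
}}

```text
time: 20.17
eef_pos: [0.4734, 0.0702, 0.1765]
tcp_rot: [0.998, -0.057, 0.009, -0.012]
contact_force: [0.7, -0.4, -0.4]
opening: 0.352
```

```bash
python3 -c "
from h import *
togo(.470,-.11,.16,-.13)"
```

```text
t 20.17 pos [0.4734 0.0702 0.1765] yaw -0.115 tilt 0.030 F [ 0.7 -0.4 -0.4] op 0.352 q6 1.60
togo tool [0.017  0.1797 0.0123] norm 0.1810 spin 0.015
```

Request:
{"op": "jog_arm", "data": {
  "series": [
    [0.003,0.036,0.002,0],
    [0.003,0.034,0.002,0],
    [0.003,0.03,0.002,0.01],
    [0.003,0.024,0,0],
    [0.002,0.015,0,0],
    [0.0,0.007,0,0],
    [0.0,0,0,0],
    [0.0,0,0,0]
  ]
}}

```text
time: 20.83
eef_pos: [0.4677, -0.0901, 0.1708]
tcp_rot: [0.998, -0.068, 0.013, -0.01]
contact_force: [0.2, -0.7, -0.7]
opening: 0.358
```

```bash
python3 -c "
from bez import *
togo(.470,-.11,.16,-.13)
s=monitor.get_state();R=Ro.from_quat(s['tcp_rot']).as_matrix();print('toolz',R[:,2].round(4))
c,im=snap('wrist','w18.png');print(proj(c,[.5495,-.113,.081]))"
```

```text
t 20.83 pos [ 0.4677 -0.0901  0.1708] yaw -0.136 tilt 0.033 F [ 0.2 -0.7 -0.7] op 0.358 q6 1.27
togo tool [0.0048 0.0197 0.0105] norm 0.0228 spin -0.006
toolz [ 0.0264  0.0191 -0.9995]
[270.12764366  86.65790189]
```

View pics/w18.png

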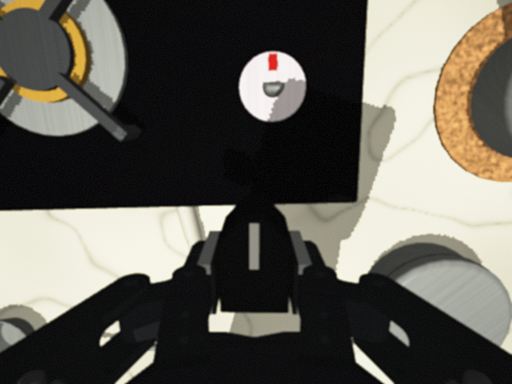

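```bash
python3 -c "
from bez import *
c=vision.get_calibration('wrist');im=cv2.imread('pics/w18.png')
bez(c,im,(232,44,314,130),'w18b.png')
togo(.549,-.112,.16,-.13)
for p in [(.5495,-.113,.106)]: print(proj(c,p))"
```

```text
bezel px 271.8061065673828 85.64192962646484 (66.42652130126953, 70.70240020751953) C [ 0.5501 -0.114   0.081 ] red [ 0.5675 -0.1167  0.081 ] ang -0.150 r 0.0175
t 20.88 pos [ 0.4677 -0.0898  0.1708] yaw -0.135 tilt 0.033 F [0.8 0.2 0.2] op 0.353 q6 1.27
togo tool [0.0833 0.0113 0.0125] norm 0.0850 spin -0.005
[271.67274983  83.6279669 ]
```

View pics/w18b.png

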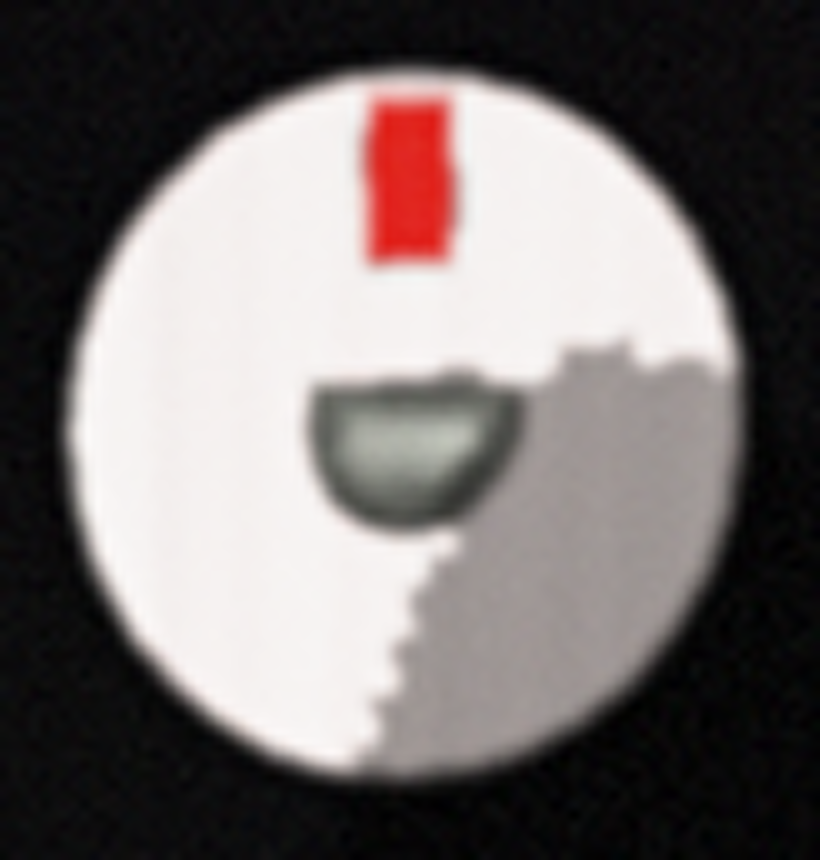

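```bash
cat >> h.py <<'E'
_Rg=Ro.from_quat([0.9986,-.0524,.005,-.010]).as_matrix(); _m=_Rg.T@(np.array([.4798,.3597,0])-[.4805,.3616,-.0096])
def mouth(tx,ty,tz,yaw=-.145):
    s=monitor.get_state(); R=Ro.from_quat(s['tcp_rot']).as_matrix(); M=s['eef_pos']+R@_m
    K=R@_Rg.T; psi=np.arctan2(R[1,0],R[0,0])
    print('t %.2f'%s['time'],'eef',s['eef_pos'].round(4),'mouth',M.round(4),'yaw %.3f'%psi,'knob tilt',K[:2,2].round(4),'F',s['contact_force'].round(1),'op %.3f'%s['opening'])
    print('togo tool',(R.T@(np.array([tx,ty,tz])-M)).round(4),'spin %.3f'%(psi-yaw))
E
python3 -c "
from h import *
print(_m)
mouth(.550,-.114,.125)"
```

```text
Traceback (most recent call last):
NameError: name '_m' is not defined
```

```bash
python3 -c "
from h import *
mouth(.550,-.114,.125)"
```

```text
t 20.88 eef [ 0.4677 -0.0898  0.1708] mouth [ 0.4668 -0.0916  0.1804] yaw -0.135 knob tilt [-0.0148  0.0001] F [0.8 0.2 0.2] op 0.353
togo tool [0.0841 0.0122 0.0571] spin 0.010
```

Request:
{"op": "jog_arm", "data": {
  "series": [
    [0.015,0.002,0,0.005],
    [0.02,0.003,0,0.005],
    [0.02,0.003,0.005,0],
    [0.015,0.002,0.01,0],
    [0.01,0.0015,0.01,0],
    [0.002,0,0.01,0],
    [0,0,0.005,0],
    [0,0,0,0]
  ]
}}

```text
time: 21.55
eef_pos: [0.5524, -0.1014, 0.1315]
tcp_rot: [0.998, -0.066, 0.013, -0.012]
contact_force: [-0.2, 0.8, -1.1]
opening: 0.352
```

```bash
python3 -c "
from h import *
mouth(.550,-.114,.115)
c,im=snap('wrist','w19.png')
c,im=snap('side','s19.png');crop(im,235,180,315,260,7,'s19c.png')
c,im=snap('top','t19.png');crop(im,275,150,345,220,7,'t19c.png')"
```

```text
t 21.55 eef [ 0.5524 -0.1014  0.1315] mouth [ 0.5515 -0.1033  0.1411] yaw -0.132 knob tilt [-0.0159 -0.0022] F [-0.2  0.8 -1.1] op 0.352
togo tool [-0.0007  0.0115  0.0258] spin 0.013
```

View pics/w19.png

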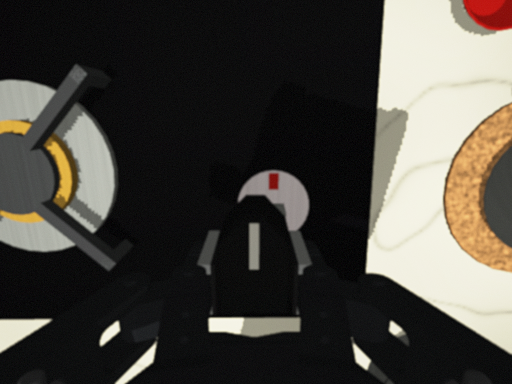

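View pics/s19c.png

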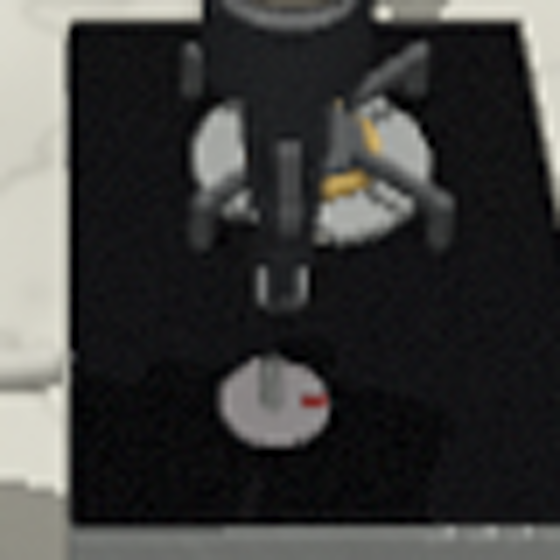

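View pics/t19c.png

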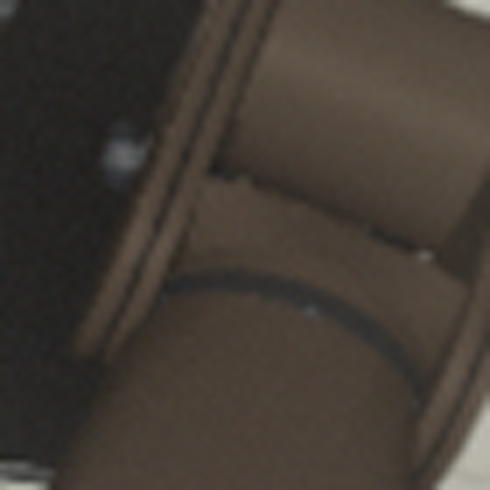

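Request:
{"op": "jog_arm", "data": {
  "series": [
    [-0.0005,0.009,0,0.01],
    [0,0.002,0.004,0],
    [0,0,0.006,0],
    [0,0,0.004,0],
    [0,0,0,0],
    [0,0,0,0],
    [0,0,0,0],
    [0,0,0,0]
  ]
}}

```text
time: 22.37
eef_pos: [0.5509, -0.1148, 0.1201]
tcp_rot: [0.997, -0.072, 0.016, -0.01]
contact_force: [0.3, 0.2, -1.4]
opening: 0.352
```

```bash
python3 -c "
from h import *
mouth(.550,-.114,.110)
c,im=snap('wrist','w20.png')
crop(im,200,150,320,270,5,'w20c.png')
c,im=snap('side','s20.png');crop(im,235,180,315,260,7,'s20c.png')
"
```

```text
t 22.37 eef [ 0.5509 -0.1148  0.1201] mouth [ 0.5499 -0.1166  0.1297] yaw -0.145 knob tilt [-0.0219  0.0005] F [ 0.3  0.2 -1.4] op 0.352
togo tool [-0.0009 -0.0022  0.0198] spin -0.000
```

View pics/w20c.png

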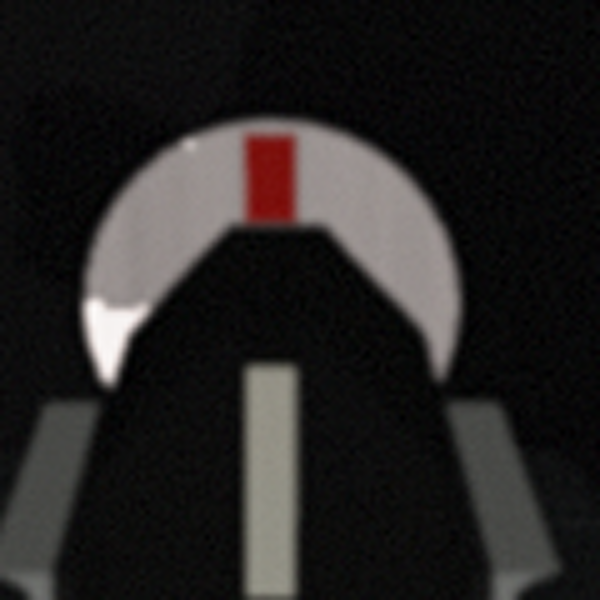

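View pics/s20c.png

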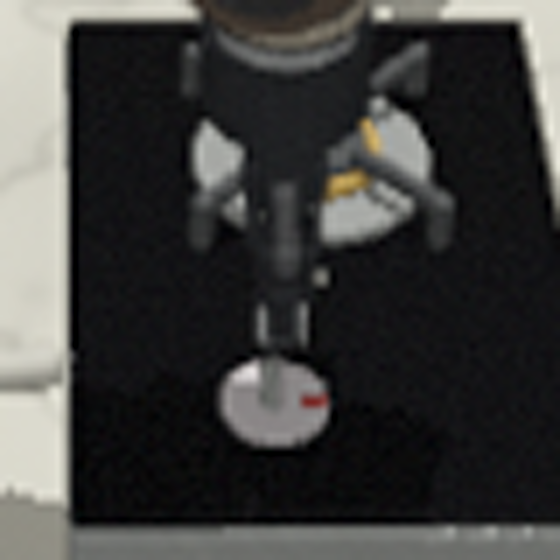

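```bash
python3 -c "
from bez import *
c=vision.get_calibration('wrist');im=cv2.imread('pics/w20.png')
bez(c,im,(212,168,297,226),'x.png')
s=monitor.get_state();R=Ro.from_quat(s['tcp_rot']).as_matrix();print('tool z',R[:,2].round(4))
L=[onz(c,254.2,v,.1637) for v in (224.5,268.5)];print('line',L)
sub=im[168:228,212:297];w=cv2.inRange(sub,(90,90,90),(255,255,255))
k=max(cv2.findContours(w,0,1)[0],key=cv2.contourArea)[:,0,:]+[212,168]
# left/right extents per top arc: fit circle on plane using outer points
P=np.array([onz(c,*p,.081)[:2] for p in k]);
C=np.array([.550,-.114])
for _ in range(5):
  r=np.linalg.norm(P-C,axis=1);Q=P[r>.0235]
  A=np.c_[2*Q,np.ones(len(Q))];x=np.linalg.lstsq(A,(Q**2).sum(1),rcond=None)[0];C=x[:2]
print('circle',C,np.sqrt(x[2]+C@C),len(Q))
"
```

```text
bezel px 253.7258071899414 209.85076522827148 (71.43782806396484, 73.4919662475586) C [ 0.5505 -0.1146  0.081 ] red [ 0.5676 -0.1169  0.081 ] ang -0.137 r 0.0173
tool z [ 0.0339  0.0184 -0.9993]
line [array([ 0.5690653 , -0.11944058,  0.1637    ]), array([ 0.54916709, -0.11654122,  0.1637    ])]
circle [ 0.54982907 -0.11443362] 0.025545554194758312 152
```

Request:
{"op": "jog_arm", "data": {
  "series": [
    [-0.0005,-0.002,0.004,0],
    [0,0,0.005,0],
    [0,0,0.004,0],
    [0,0,0.002,0],
    [0,0,0,0],
    [0,0,0,0],
    [0,0,0,0],
    [0,0,0,0]
  ]
}}

```text
time: 23.13
eef_pos: [0.5513, -0.1117, 0.1033]
tcp_rot: [0.997, -0.072, 0.016, -0.011]
contact_force: [0.2, 0.3, -0.6]
opening: 0.358
```

```bash
python3 -c "
from h import *
mouth(.550,-.1144,.106)
c,im=snap('wrist','w21.png')
crop(im,200,150,320,270,5,'w21c.png')
s=monitor.get_state();R=Ro.from_quat(s['tcp_rot']).as_matrix();print('tool z',R[:,2].round(4))
"
```

```text
t 23.13 eef [ 0.5513 -0.1117  0.1033] mouth [ 0.5503 -0.1136  0.1129] yaw -0.144 knob tilt [-0.0216  0.0003] F [ 0.2  0.3 -0.6] op 0.358
togo tool [-0.0004  0.001   0.0069] spin 0.001
tool z [ 0.0335  0.0186 -0.9993]
```

View pics/w21c.png

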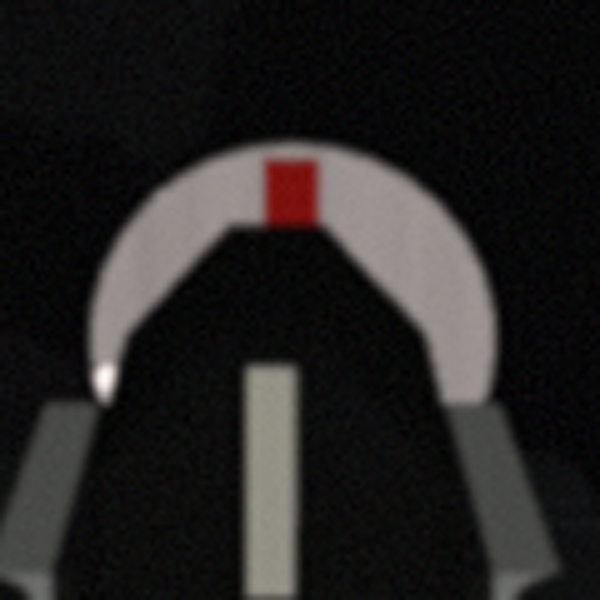

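Request:
{"op": "jog_arm", "data": {
  "series": [
    [-0.0004,0.0008,0.002,0],
    [0,0,0.002,0],
    [0,0,0.002,0],
    [0,0,0.001,0],
    [0,0,0,0],
    [0,0,0,0],
    [0,0,0,0],
    [0,0,0,0]
  ]
}}

```text
time: 23.85
eef_pos: [0.5513, -0.1127, 0.0961]
tcp_rot: [0.997, -0.072, 0.016, -0.01]
contact_force: [-0.8, 0.2, -0.6]
opening: 0.357
```

```bash
python3 -c "
from h import *
mouth(.550,-.1144,.095)
c,im=snap('side','s22.png');crop(im,235,180,315,260,7,'s22c.png')
"
```

```text
t 23.85 eef [ 0.5513 -0.1127  0.0961] mouth [ 0.5503 -0.1145  0.1056] yaw -0.145 knob tilt [-0.0225  0.0008] F [-0.8  0.2 -0.6] op 0.357
togo tool [-0.0007  0.0001  0.0106] spin 0.000
```

View pics/s22c.png

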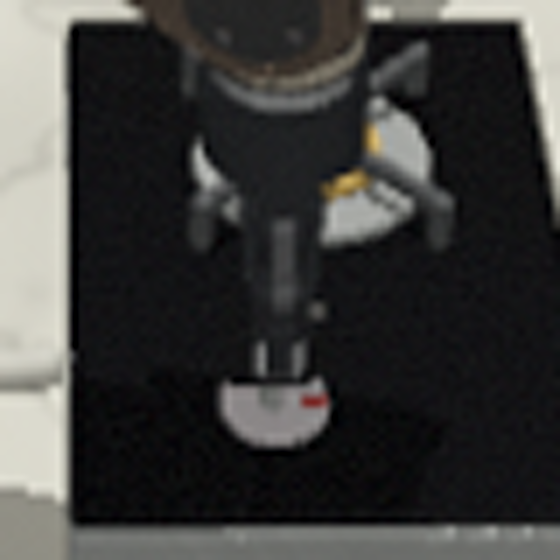

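Request:
{"op": "jog_arm", "data": {
  "series": [
    [-0.0006,0,0.002,0],
    [0,0,0.002,0],
    [0,0,0.0015,0],
    [0,0,0.001,0],
    [0,0,0,0],
    [0,0,0,0],
    [0,0,0,0],
    [0,0,0,0]
  ]
}}

```text
time: 24.57
eef_pos: [0.552, -0.1128, 0.0897]
tcp_rot: [0.997, -0.072, 0.018, -0.01]
contact_force: [0.5, 0.8, 0.2]
opening: 0.354
```

```bash
python3 -c "
from h import *
mouth(.550,-.1144,.091)"
```

```text
t 24.57 eef [ 0.552  -0.1128  0.0897] mouth [ 0.551  -0.1147  0.0993] yaw -0.145 knob tilt [-0.0253  0.0017] F [0.5 0.8 0.2] op 0.354
togo tool [-0.0013  0.0001  0.0082] spin 0.000
```

Request:
{"op": "jog_arm", "data": {
  "series": [
    [-0.0012,0,0.002,0],
    [0,0,0.002,0],
    [0,0,0.002,0],
    [0,0,0.002,0],
    [0,0,0.001,0],
    [0,0,0,0],
    [0,0,0,0],
    [0,0,0,0]
  ]
}}

```text
time: 25.23
eef_pos: [0.5522, -0.1129, 0.0814]
tcp_rot: [0.997, -0.072, 0.019, -0.01]
contact_force: [0.7, -0.0, 1.5]
opening: 0.358
```

```bash
python3 -c "
from h import *
mouth(.550,-.1144,.083)"
```

```text
t 25.23 eef [ 0.5522 -0.1129  0.0814] mouth [ 0.5512 -0.1147  0.091 ] yaw -0.145 knob tilt [-0.0278  0.0026] F [ 0.7 -0.   1.5] op 0.358
togo tool [-0.0015  0.      0.0079] spin 0.000
```

Request:
{"op": "jog_arm", "data": {
  "series": [
    [-0.0005,0,0.002,0],
    [-0.0003,0,0.002,0],
    [0,0,0.002,0],
    [0,0,0.0015,0],
    [0,0,0.001,0],
    [0,0,0.0005,0],
    [0,0,0.0005,0],
    [0,0,0.0005,0]
  ],
  "grip": 0,
  "grip_force": 110
}}

```text
time: 25.9
eef_pos: [0.5523, -0.1129, 0.0789]
tcp_rot: [0.997, -0.071, 0.018, -0.009]
contact_force: [-2.7, 0.9, 7.0]
opening: 0.346
```

```bash
python3 -c "
from h import *
mouth(.550,-.1144,.083)
c,im=snap('side','s23.png');crop(im,235,180,315,260,7,'s23c.png')
c,im=snap('wrist','w23.png')
mouth(.550,-.1144,.083)"
```

```text
t 25.90 eef [ 0.5523 -0.1129  0.0789] mouth [ 0.5513 -0.1148  0.0885] yaw -0.143 knob tilt [-0.0251  0.0026] F [-2.7  0.9  7. ] op 0.346
togo tool [-0.0015 -0.0001  0.0054] spin 0.002
t 26.00 eef [ 0.5523 -0.1129  0.0789] mouth [ 0.5513 -0.1148  0.0885] yaw -0.143 knob tilt [-0.0252  0.0027] F [-2.6  0.4  5.9] op 0.348
togo tool [-0.0015 -0.0001  0.0054] spin 0.002
```

View pics/s23c.png

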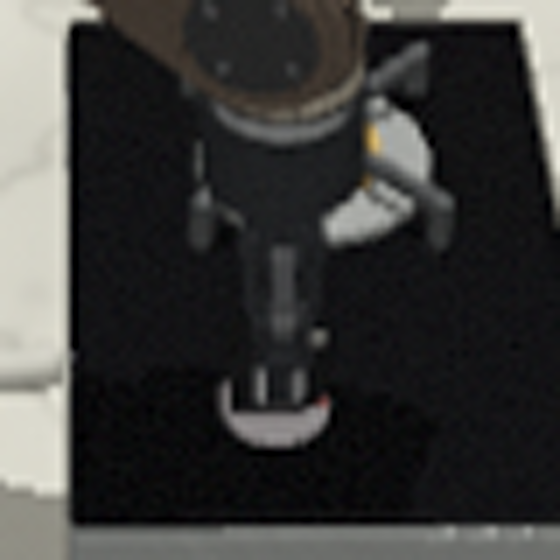

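View pics/w23.png

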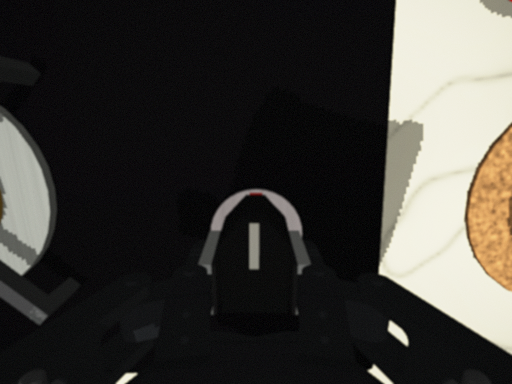

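Request:
{"op": "jog_arm", "data": {
  "series": [
    [0,0,0.003,0],
    [0,0,0.003,0],
    [0,0,0.003,0],
    [0,0,0.003,0],
    [0,0,0.003,0],
    [0,0,0.003,0],
    [0,0,0.003,0],
    [0,0,0.003,0]
  ]
}}

```text
time: 26.67
eef_pos: [0.5522, -0.1129, 0.0731]
tcp_rot: [0.998, -0.069, 0.011, -0.01]
contact_force: [-7.4, 1.3, 16.5]
opening: 0.35
```

```bash
python3 -c "
from h import *
mouth(.550,-.1144,.083)"
```

```text
t 26.67 eef [ 0.5522 -0.1129  0.0731] mouth [ 0.5513 -0.1148  0.0827] yaw -0.138 knob tilt [-0.0123  0.0013] F [-7.4  1.3 16.5] op 0.350
togo tool [-0.0013 -0.0002 -0.0003] spin 0.007
```

```bash
python3 -c "
from h import *
c,im=snap('side','s24.png');crop(im,235,180,315,260,7,'s24c.png')
cv2.imwrite('pics/s24k.png',cv2.resize(im[180:384,170:370],None,fx=2.9,fy=2.9))
c,im=snap('wrist','w24.png')
mouth(.550,-.1144,.083)"
```

```text
t 26.77 eef [ 0.5522 -0.1129  0.0731] mouth [ 0.5513 -0.1148  0.0827] yaw -0.138 knob tilt [-0.0122  0.0012] F [-7.4  1.9 16.7] op 0.343
togo tool [-0.0013 -0.0002 -0.0004] spin 0.007
```

View pics/s24k.png

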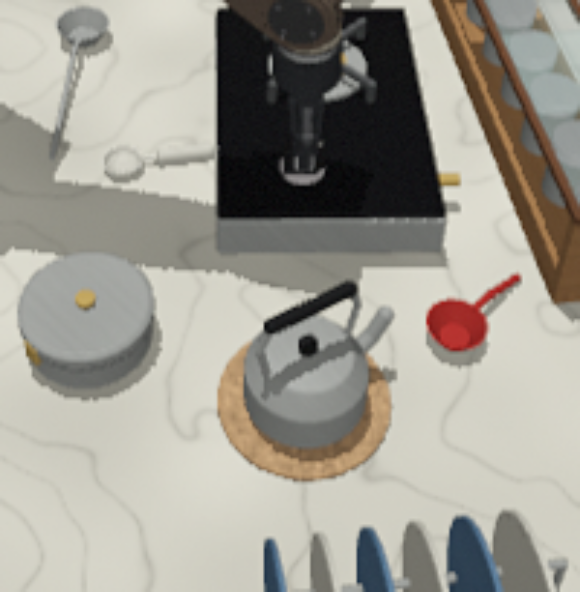

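View pics/w24.png

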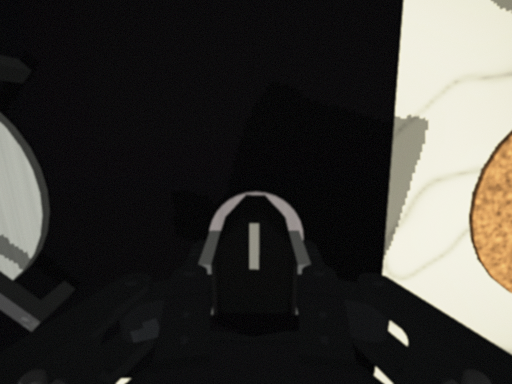

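View pics/s24c.png

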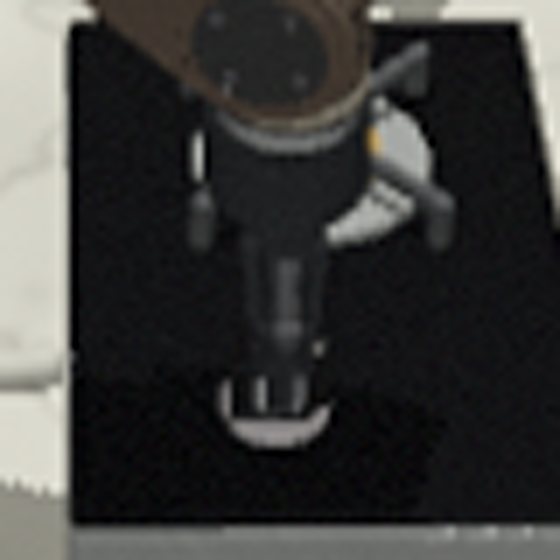

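```bash
python3 -c "
from h import *
workorder.sign_off()
mouth(.550,-.1144,.083)"
```

```text
the job is handed in; nothing more can be done
the job is handed in; nothing more can be done
```

I lifted the steel kettle off the burner, set it upright on the cork mat and let go. Then I pushed the black knob fully onto the D-shaft and handed the job in while still gripping and pressing it. Sign-off gave no verdict.

**Last checks, at 26.8 s of 61 s:**
- **Kettle:** upright on the mat, with its handle about 4 mm from the mat's centre. A second fit of the mat, partly hidden by the kettle and shadow, put its centre about 25 mm away. I set that one aside; both are within the 40 mm limit.
- **Knob fit:** the underside slid about 15 mm down over the shaft with almost no resistance. The spring then took up the load. The nose points to the red mark, within about 0.01 rad.
- **Press:** the knob's underside came to about 83 mm above the table, so by calculation the shaft is about 8 mm in, at or near its stop. The upward force was steady at about 16.7 N. The knob did not slip in the grip (set to 110 N).
- **Bystanders:** I touched none of them, and the dabba, spoon, strainer and ladle looked in place in the final side view. The loose jar was not in that picture.

**What disagreed:**
- **First grasp:** it closed above the kettle handle without touching it. The fingertips were about 30 mm higher than the reported tool position implied, so I measured the offset in the images and used it from then on.
- **At the end:** a sideways force of about 7 N remained, and the tool position gave the knob centre as about 1.3 mm off the shaft centre I had measured.

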